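# Load the UV curing hood with lens carriers

## Task

First clear the screwdriver and the brush from in front of the UV hood into the steel tool tray. Then slide every lens carrier on the mat nose first under the hood, one to a lane, until it meets the hidden rubber stop of that lane, which sits at a different depth in each. When all of them are fully home, push the red lamp lever all the way over, away from the robot; leave the carriers home and do not disturb the camera, the multimeter or the loose lens.

Things in the scene. Friction and masses are not known exactly. Their poses are not given: they have to be found in the camera images.
- hood: White low UV hood, fixed, 228 mm wide (y), 150 deep (x), top 56 high. Origin: on the table, mid-mouth (mouth faces the robot); x points into the hood, z up. Under its roof (underside 44 high) four lanes run along x at y = -81, -27, 27, 81 mm, each 50 wide between 4 mm walls with rounded ends at x = 0; floor = the table. Red lamp lever on the roof
- lamp_tip (a point): Centre of the red ball (26 mm across) on the end of the lamp lever, a 60 mm steel rod pivoting about the hood's y axis at hood x = 105 mm, y = 0, 78 mm above the table, on a 25 mm high, 70 x 50 black block on the roof
- lamp (a joint): Lamp lever angle, rad: 0 = off, leaning 0.5 rad towards the mouth (robot side); 1.0 = fully on, leaning 0.5 rad away. It stays where it is left
- stop0: Black rubber end stop, fixed, hidden under the roof in the lane at hood y = -81 mm; 10 mm deep (x), 40 wide, 20 high, axes as the hood's. Origin: under its centre, near face 5 mm on the -x side. That face is 45 to 75 mm inside the mouth, different in each lane
- stop1: Black rubber end stop, fixed, hidden under the roof in the lane at hood y = -27 mm; 10 mm deep (x), 40 wide, 20 high, axes as the hood's. Origin: under its centre, near face 5 mm on the -x side. That face is 45 to 75 mm inside the mouth, different in each lane
- stop2: Black rubber end stop, fixed, hidden under the roof in the lane at hood y = 27 mm; 10 mm deep (x), 40 wide, 20 high, axes as the hood's. Origin: under its centre, near face 5 mm on the -x side. That face is 45 to 75 mm inside the mouth, different in each lane
- stop3: Black rubber end stop, fixed, hidden under the roof in the lane at hood y = 81 mm; 10 mm deep (x), 40 wide, 20 high, axes as the hood's. Origin: under its centre, near face 5 mm on the -x side. That face is 45 to 75 mm inside the mouth, different in each lane
- carrier0: Lens carrier: aluminium plate 114 long (x) x 46 wide x 8 thick; the last 10 mm of the nose (+x end) is 34 wide. A black lens cell 40 across stands on it to 33 mm height at x = +22. Upright orange grip blade at x = -43 (tail): 24 (x) x 12 (y) mm, top 82 high. Origin: underside, mid-length; x to the nose, z up. 0.16 kg. May be absent
- carrier1: Lens carrier: aluminium plate 114 long (x) x 46 wide x 8 thick; the last 10 mm of the nose (+x end) is 34 wide. A black lens cell 40 across stands on it to 33 mm height at x = +22. Upright orange grip blade at x = -43 (tail): 24 (x) x 12 (y) mm, top 82 high. Origin: underside, mid-length; x to the nose, z up. 0.16 kg. May be absent
- carrier2: Lens carrier: aluminium plate 114 long (x) x 46 wide x 8 thick; the last 10 mm of the nose (+x end) is 34 wide. A black lens cell 40 across stands on it to 33 mm height at x = +22. Upright orange grip blade at x = -43 (tail): 24 (x) x 12 (y) mm, top 82 high. Origin: underside, mid-length; x to the nose, z up. 0.16 kg. May be absent
- carrier3: Lens carrier: aluminium plate 114 long (x) x 46 wide x 8 thick; the last 10 mm of the nose (+x end) is 34 wide. A black lens cell 40 across stands on it to 33 mm height at x = +22. Upright orange grip blade at x = -43 (tail): 24 (x) x 12 (y) mm, top 82 high. Origin: underside, mid-length; x to the nose, z up. 0.16 kg. May be absent
- mat: Blue work mat, 360 (x) x 270 x 2 mm thick, fixed; the carriers stand on it. Origin: under its centre
- screwdriver: Green-handled screwdriver lying along its x, 140 long; handle 26 thick from x = -70 to 0, steel shaft 6 mm thick to the tip at +70, axis 13 mm above the table. Origin: mid-length, on the underside
- brush: Blue lens-cleaning brush lying along its x, 140 long; handle 14 wide x 13 high from x = -70 to +25, then an aluminium ferrule and stiff white bristles to +70. Origin: mid-length, on the underside
- tray: Steel tool tray, fixed, open on top, 185 (x) x 115 (y) x 22 mm high, walls and floor 4 to 5 mm. Origin: under its centre
- camera: Black camera body, 50 x 125 x 92 mm; leave alone. Origin under its centre
- multimeter: Grey multimeter lying flat, 150 x 80 x 36 mm; leave alone. Origin under its centre
- lens: Loose black camera lens standing on end, 70 across, 72 high; leave alone. Origin under its centre

How it is judged:
By the outcome, as a careful person would: the job done as asked, in the order asked, and still so for the second after the job is handed in, with the robot touching nothing.
Of carrier0, carrier1, carrier2, carrier3 only 3 to 4 are there at a start; the rules pass over those that are not, and their reading is None.
At some moment in a run one of carrier0, carrier1, carrier2, carrier3 may be knocked a few centimetres aside while the robot is not near it.
Once in a run the grip may slacken for a moment while it holds something.
It also fails if it takes over 210 s, if anything falls off the work surface, if the arm or the gripper's body presses on something with over 40 N, if the wrist force passes 120 N, or if a joint passes its speed limit or range.

## Robot

A 7-joint arm with a two-finger parallel gripper is mounted at the origin on the work surface. World frame = base frame: x ahead of the robot, y to its left, z up, the work surface at z = 0. Lengths are in m, angles in degrees, forces in N, time in s.
With the tool pointing down it reaches from about 0.35 to 0.9 m from the base axis. Payload 7.2 kg.
Tool frame: the origin (TCP) lies midway between the tips of the shut fingers; the grasp point (between the pads) lies 19 mm behind it; z points along the fingers, y is the direction in which the jaws open and shut (so a half turn about z gives the same grasp; the last joint's range is limited). The gripper opens to 88 mm and grips with 3 to 60 N. Pads are 20 mm wide; open, the fingers measure 115 mm over their backs; the gripper's body (75 mm by 178 mm) begins 61 mm behind the grasp point.
Start: joints at [69.03, 23.554, -0.728, 91.456, 0.321, 64.991, -4.71], TCP at [0.183, -0.597, 0.223] pointing down, gripper open.
Joint ranges: [-169.25, 169.25], [-16.82, 113.86], [-84.01, 82.57], [7.8, 145.47], [-59.2, 239.2], [7.22, 106.19], [-163.78, 163.78]. Speed limits (degrees/s): [136.94, 136.94, 172.46, 172.46, 180, 180, 180].

## Interface

Orientations are given as a 3x3 rotation matrix whose columns are the frame's x, y, z axes.
In Python, from rig import env gives the robot as it stands.
- The arm moves only by the tool jog_arm, never from a script. Its argument "deltas" is a list of rows, each an object with "angular": the turn, a rotation vector about the tool's x, y, z in degrees, a list of three; "linear": the shift along the tool's x, y, z in mm, a list of three; "hand": the gripper command: -1 is shut, 1 is fully open, values between are in proportion. A call has 1 to 10 rows; each row is the pose to reach, as a shift and turn from the pose measured when the call began, along the tool's axes at that moment; what a row does not reach only later rows make up. A row lasts 1/10 s, in which the tool goes at most 50 mm and 8.59 degrees, less where a joint would pass 70% of its speed; a pose out of reach is approached as far as the arm can. A call with a gripper value outside its range is refused whole. The fingers move at their own pace and stop on an object; the grip force is fixed at half the most. Time passes only in rows, so rows that repeat a pose let the fingers close. It gives the time, the measured TCP pose, the force and the opening at its end, in the units of the state.
- env.get_obs(): the state, without advancing time (a new reading comes with each control period).
- env.snapshot(name): name is "scene" or "top" or "wrist"; returns the picture (480x640x3 uint8, red, green, blue); there is no depth.
- env.camera_info(name): a dict with "intrinsics" (3x3 intrinsics, pixels), "rvec" (rotation vector, rad) and "tvec" (3), from world to camera coordinates, as OpenCV has them. Camera axes: x right, y down, z forward; pixel columns grow to the right and rows downward; lengths in m; the calibration is good to about 2 mm. A picture is of the moment at which its call begins: read the wrist's pose just before it. camera_info takes no time and is no camera call; for the wrist camera it gives the pose at the moment of the call.
- env.hand_in(): hands the job in, once; it reports no verdict.
The state is a dict: "time_s": time; "joint_pos": joint angles; "qvel": joint speeds; "joint_torque": joint torques, N m; "eef_pos": TCP position; "eef_rot": TCP orientation; "force": force on the tool from outside, world axes, zero at the start; "wrist_torque": the same for the moment, N m; "opening": finger opening in m.
Only numpy, scipy, OpenCV 4.12 (cv2) and the standard library are available. Lean on these libraries where they do the work, as an engineer would, in place of code of your own. Each camera call takes 0.05 s, during which the arm holds its last target.

## Working session

There is one attempt and no reset: what is moved stays moved. The work goes in short steps, Python scripts to look and compute and a tool call to move; the robot and the scene stay as the last step left them, time stands still between calls to the robot, and variables do not carry over. Pictures are saved under pics/ and viewed, and the job is handed in when it is done.

Besides the shell and the picture viewer there is one more tool, called after "Request:" by a JSON object that holds its "name" and its "arguments", one argument or row to a line. jog_arm: Moves the arm, as the interface text tells. Its arguments: {"type":"object","properties":{"deltas":{"type":"array"}},"required":["deltas"]}

```bash
ls; mkdir -p pics
python3 - <<'E'
from rig import env
import cv2
print(env.get_obs())
for n in ("scene","top","wrist"):
    im=env.snapshot(n); cv2.imwrite(f"pics/{n}0.png",im[:,:,::-1]); c=env.camera_info(n); print(n,c)
E
```

```text
pics
{'time_s': 0.0, 'joint_pos': array([69.02948079, 23.59841024, -0.72921588, 91.50530436,  0.32184695,
       64.98945992, -4.71034151]), 'qvel': array([ 0.02694538, -0.03622412, -0.01570546,  0.05623433,  0.02354576,
        0.01408188, -0.08784811]), 'joint_torque': array([-5.67793722e-05, -5.87962890e+01,  6.41918611e-01, -2.91074735e+01,
       -5.37159364e-02,  1.82930985e-02,  1.25903498e-04]), 'eef_pos': array([ 0.18320001, -0.59700907,  0.2218175 ]), 'eef_rot': array([[ 9.55972650e-01,  2.93455199e-01, -5.82447236e-04],
       [ 2.93455752e-01, -9.55971512e-01,  1.47994084e-03],
       [-1.22506631e-04, -1.58570546e-03, -9.99998735e-01]]), 'force': array([ 0.38354271,  0.23496276, -0.49969823]), 'wrist_torque': array([0.03401269, 0.0036045 , 0.0366561 ]), 'opening': 0.08780592917409426}
scene {'intrinsics': array([[441.38662347,   0.        , 326.46170577],
       [  0.        , 441.38662347, 242.92895869],
       [  0.        ,   0.        ,   1.        ]]), 'rvec': array([ 1.43924127,  1.84048956, -0.98301416]), 'tvec': array([ 0.13022003, -0.1966165 ,  1.33905676])}
top {'intrinsics': array([[524.62893996,   0.        , 319.71631829],
       [  0.        , 524.62893996, 238.97205339],
       [  0.        ,   0.        ,   1.        ]]), 'rvec': array([ 2.08693134, -2.13075916,  0.17360568]), 'tvec': array([0.0275539 , 0.55566719, 1.06668834])}
wrist {'intrinsics': array([[405.06083309,   0.        , 323.20941997],
       [  0.        , 405.06083309, 237.66407108],
       [  0.        ,   0.        ,   1.        ]]), 'rvec': array([-2.35645758,  1.743174  ,  0.22197412]), 'tvec': array([-0.62514114, -0.02973124,  0.38996407])}
```

View pics/scene0.png

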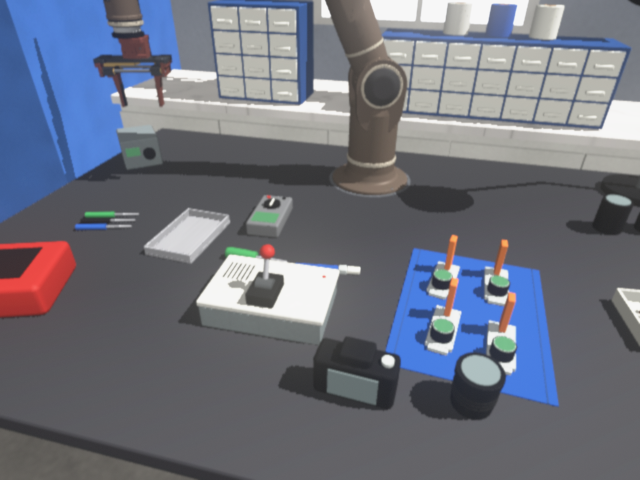

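View pics/top0.png

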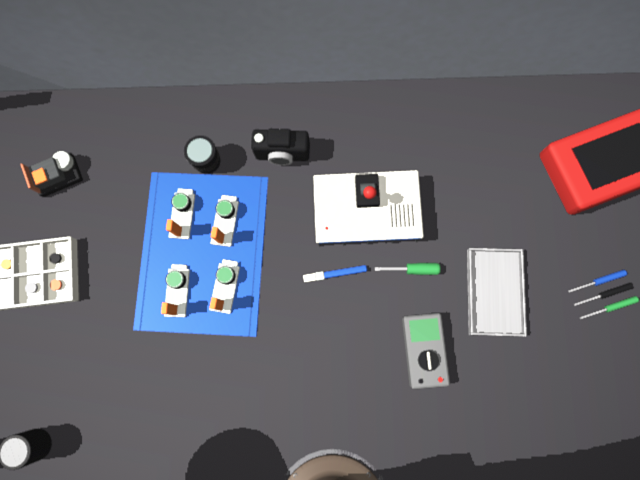

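```bash
cat > h.py <<'E'
import numpy as np, cv2
from rig import env
def cam(n):
    c=env.camera_info(n); return c["intrinsics"],cv2.Rodrigues(c["rvec"])[0],c["tvec"]
def p2w(n,uv,z,c=None):
    K,R,t=c or cam(n); o=-R.T@t
    d=R.T@np.linalg.inv(K)@np.array([uv[0],uv[1],1.]); return o+d*(z-o[2])/d[2]
def w2p(n,P,c=None):
    K,R,t=c or cam(n); q=K@(R@np.asarray(P,float)+t); return q[:2]/q[2]
def shot(n,name):
    im=env.snapshot(n)[:,:,::-1].copy(); cv2.imwrite(f"pics/{name}.png",im); return im
def crop(im,u0,v0,w,h,s,name):
    cv2.imwrite(f"pics/{name}.png",cv2.resize(im[v0:v0+h,u0:u0+w],None,fx=s,fy=s,interpolation=cv2.INTER_CUBIC))
E
python3 - <<'E'
from h import *
im=cv2.imread("pics/top0.png")
crop(im,130,165,150,180,3.3,"t_mat"); crop(im,295,160,240,180,3.3,"t_hood")
E
```

```text
(no output)
```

View pics/t_mat.png

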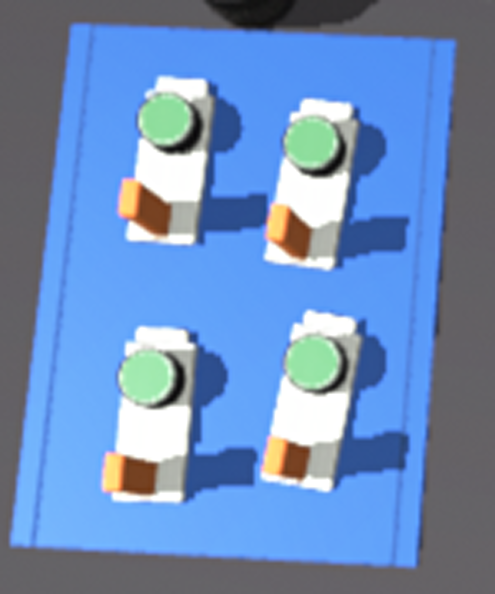

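View pics/t_hood.png

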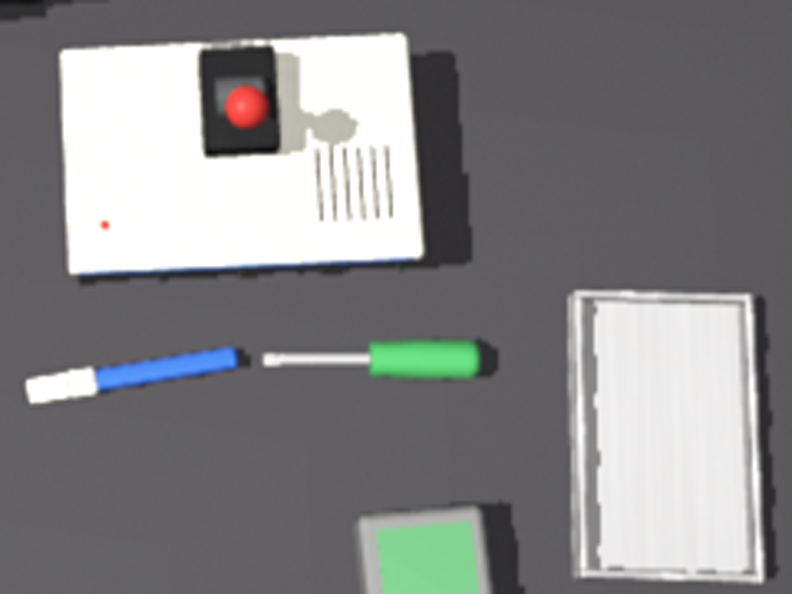

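```bash
cat > m0.py <<'E'
from h import *
c=cam("top")
def W(o,p,z): return p2w("top",(o[0]+p[0]/3.3,o[1]+p[1]/3.3),z,c)
H=(295,160);M=(130,165)
hc=[W(H,p,.056) for p in [(62,50),(405,35),(423,257),(70,272)]]
print("hood",np.round(hc,4)); 
mid=(hc[2]+hc[3])/2; ax=((hc[0]+hc[1])/2-mid); print("mouth",mid.round(4),"yaw",np.degrees(np.arctan2(ax[1],ax[0])),np.linalg.norm(ax), "w",np.linalg.norm(hc[2]-hc[3]), np.degrees(np.arctan2(*(hc[3]-hc[2])[[1,0]]))-90)
for n,a,b,z in [("sd",(264,359),(481,358),.013),("brush",(28,392),(237,357),.010)]:
    A=W(H,a,z);B=W(H,b,z);print(n,A.round(4),B.round(4),np.linalg.norm(A-B),((A+B)/2).round(4))
tc=np.array([W(H,p,.022) for p in [(570,292),(751,295),(764,580),(577,577)]]);print("tray",tc.round(4),tc.mean(0))
print("ball",W(H,(246,107),.078+.06*np.cos(.5)))
print("meter",W(H,(360,517),.036),W(H,(480,507),.036))
for cell,bl in [((166,120),(131,199)),((312,142),(279,225)),((150,377),(115,472)),((314,362),(272,457))]:
    A=W(M,cell,.033);B=W(M,bl,.082);d=A-B;print("car cell",A.round(4),"blade",B.round(4),np.linalg.norm(d[:2]),np.degrees(np.arctan2(d[1],d[0])))
mc=np.array([W(M,p,.002) for p in [(70,25),(455,40),(415,566),(10,546)]]);print(mc.round(4))
print("cam pos",-c[1].T@c[2])
E
python3 m0.py
```

```text
hood [[ 0.6978  0.0263  0.056 ]
 [ 0.7019 -0.1998  0.056 ]
 [ 0.5528 -0.2034  0.056 ]
 [ 0.5483  0.0235  0.056 ]]
mouth [ 0.5506 -0.0899  0.056 ] yaw 1.2185809085440866 0.14931003876087032 w 0.22697816029439372 1.1342849502705974
sd [ 0.4948 -0.1025  0.013 ] [ 0.4924 -0.2452  0.013 ] 0.1427098977024344 [ 0.4936 -0.1738  0.013 ]
brush [0.4766 0.0543 0.01  ] [ 0.497  -0.0849  0.01  ] 0.14065263388016996 [ 0.4868 -0.0153  0.01  ]
tray [[ 0.5336 -0.3042  0.022 ]
 [ 0.5289 -0.4218  0.022 ]
 [ 0.3453 -0.4133  0.022 ]
 [ 0.3493 -0.2955  0.022 ]] [ 0.43927218 -0.35872099  0.022     ]
ball [ 0.63430625 -0.08806354  0.13065495]
meter [ 0.38923638 -0.15772997  0.036     ] [ 0.39406027 -0.2339821   0.036     ]
car cell [0.6526 0.325  0.033 ] blade [0.5874 0.3311 0.082 ] 0.06542812520893794 -5.3506133541001075
car cell [0.6348 0.2258 0.033 ] blade [0.5682 0.2356 0.082 ] 0.0673113189027211 -8.363516525364348
car cell [0.4789 0.3299 0.033 ] blade [0.4142 0.3347 0.082 ] 0.06481679627954126 -4.325238613654569
car cell [0.4864 0.2221 0.033 ] blade [0.4215 0.237  0.082 ] 0.06658459592767366 -12.98165423905228
[[0.7317 0.4044 0.002 ]
 [0.7134 0.1336 0.002 ]
 [0.3543 0.1597 0.002 ]
 [0.3722 0.4289 0.002 ]]
cam pos [ 0.3431365  -0.01174818  1.15302584]
```

```bash
cat >> h.py <<'E'
from scipy.spatial.transform import Rotation as Ro
def yawR(d): 
    c,s=np.cos(np.radians(d)),np.sin(np.radians(d)); return np.array([[c,s,0],[s,-c,0],[0,0,-1.]])
def go(*targets):
    """targets: (x,y,z,yaw)"""
    o=env.get_obs(); R=o["eef_rot"]; p=o["eef_pos"]
    print("t %.2f"%o["time_s"],"p",p.round(4),"yaw %.1f"%np.degrees(np.arctan2(R[1,0],R[0,0])),"F",o["force"].round(1),"open %.4f"%o["opening"],"q",o["joint_pos"].round(0))
    for t in targets:
        print("  lin",(R.T@(np.array(t[:3])-p)*1000).round(1),"ang",Ro.from_matrix(R.T@yawR(t[3])).as_rotvec(degrees=True).round(1))
E
python3 -c "
from h import *
go((.493,-.205,.15,89))"
```

```text
t 0.15 p [ 0.1832 -0.5971  0.222 ] yaw 17.1 F [-0.1  0.3 -0.5] open 0.0880 q [69. 24. -1. 91.  0. 65. -5.]
  lin [ 411.2 -283.9   72.3] ang [ -0.1  -0.  -71.9]
```

View pics/wrist0.png

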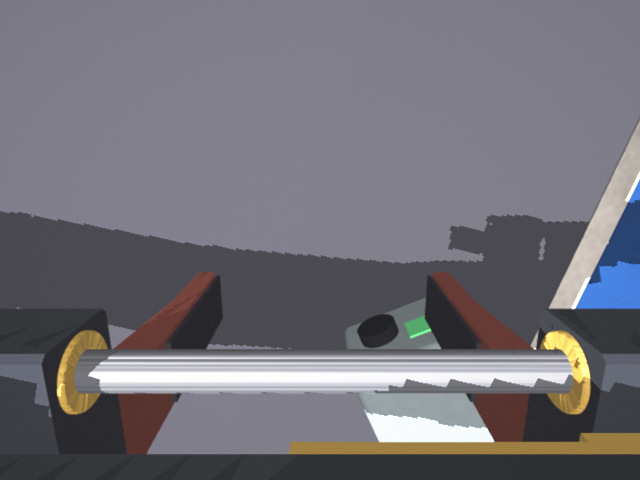

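Request:
{"name": "jog_arm", "arguments": {
  "deltas": [
    {"linear": [411,-284,72],"angular": [0,0,-72],"hand": 0.1},
    {"linear": [411,-284,72],"angular": [0,0,-72],"hand": 0.1},
    {"linear": [411,-284,72],"angular": [0,0,-72],"hand": 0.1},
    {"linear": [411,-284,72],"angular": [0,0,-72],"hand": 0.1},
    {"linear": [411,-284,72],"angular": [0,0,-72],"hand": 0.1},
    {"linear": [411,-284,72],"angular": [0,0,-72],"hand": 0.1},
    {"linear": [411,-284,72],"angular": [0,0,-72],"hand": 0.1},
    {"linear": [411,-284,72],"angular": [0,0,-72],"hand": 0.1},
    {"linear": [411,-284,72],"angular": [0,0,-72],"hand": 0.1},
    {"linear": [411,-284,72],"angular": [0,0,-72],"hand": 0.1}
  ]
}}

```text
time_s: 1.15
eef_pos: [0.4904, -0.2074, 0.1507]
eef_rot: [[0.015, 1.0, -0.0], [1.0, -0.015, 0.001], [0.001, -0.0, -1.0]]
force: [0.3, -0.7, -0.1]
opening: 0.0483
```

```bash
python3 -c "
from h import *
go((.493,-.2,.15,89))
shot('wrist','w1');go((.493,-.2,.005,89))"
```

```text
t 1.15 p [ 0.4904 -0.2074  0.1507] yaw 89.2 F [ 0.3 -0.7 -0.1] open 0.0483 q [ 38.  21. -26. 108.  11.  54.   7.]
  lin [7.4 2.4 0.7] ang [-0.  -0.1  0.2]
t 1.20 p [ 0.4955 -0.1984  0.1502] yaw 89.6 F [3.9 5.  1. ] open 0.0483 q [ 38.  21. -26. 107.  11.  54.   6.]
  lin [ -2.5  -2.8 145.2] ang [ 0.2 -0.3  0.6]
```

View pics/w1.png

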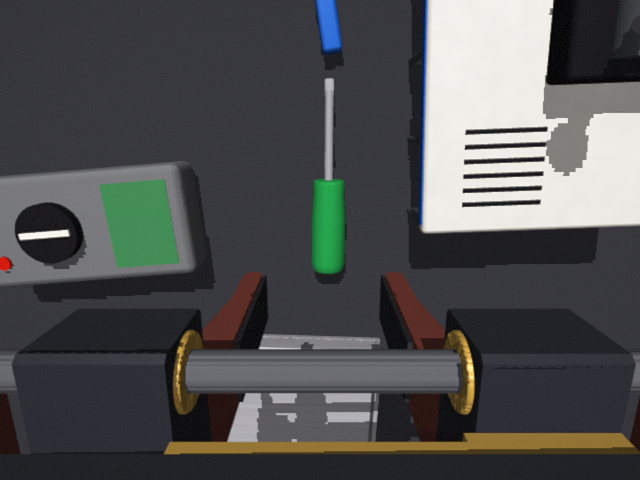

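Request:
{"name": "jog_arm", "arguments": {
  "deltas": [
    {"linear": [-2,-2.5,80],"angular": [0,0,0.5],"hand": 0.1},
    {"linear": [-2,-2.5,100],"angular": [0,0,0.5],"hand": 0.1},
    {"linear": [-2,-2.5,130],"angular": [0,0,0.5],"hand": 0.1},
    {"linear": [-2,-2.5,144],"angular": [0,0,0.5],"hand": 0.1},
    {"linear": [-2,-2.5,144],"angular": [0,0,0.5],"hand": 0.1},
    {"linear": [-2,-2.5,144],"angular": [0,0,0.5],"hand": -1},
    {"linear": [-2,-2.5,144],"angular": [0,0,0.5],"hand": -1},
    {"linear": [-2,-2.5,144],"angular": [0,0,0.5],"hand": -1},
    {"linear": [-2,-2.5,144],"angular": [0,0,0.5],"hand": -1},
    {"linear": [-2,-2.5,144],"angular": [0,0,0.5],"hand": -1}
  ]
}}

```text
time_s: 2.2
eef_pos: [0.4942, -0.2, 0.0075]
eef_rot: [[0.016, 1.0, 0.005], [1.0, -0.016, 0.005], [0.005, 0.005, -1.0]]
force: [0.1, 0.1, 7.4]
opening: 0.0242
```

```bash
python3 -c "
from h import *
go((.493,-.2,.10,89),(.415,-.337,.1,-2.6),(.415,-.337,.015,-2.6))"
```

```text
t 2.20 p [ 0.4942 -0.2     0.0075] yaw 89.1 F [0.1 0.1 7.4] open 0.0242 q [ 33.  33. -21. 114.  19.  37.  -1.]
  lin [  0.4  -0.8 -92.5] ang [ 0.3 -0.3  0.1]
  lin [-137.8  -76.6  -93.5] ang [-0.  -0.4 91.7]
  lin [-138.2  -77.    -8.5] ang [-0.  -0.4 91.7]
```

Request:
{"name": "jog_arm", "arguments": {
  "deltas": [
    {"linear": [0,0,-40],"angular": [0,0,0],"hand": -1},
    {"linear": [0,0,-80],"angular": [0,0,0],"hand": -1},
    {"linear": [-40,-20,-93],"angular": [0,0,9],"hand": -1},
    {"linear": [-80,-40,-93],"angular": [0,0,18],"hand": -1},
    {"linear": [-138,-77,-93],"angular": [0,0,45],"hand": -1},
    {"linear": [-138,-77,-93],"angular": [0,0,91.5],"hand": -1},
    {"linear": [-138,-77,-93],"angular": [0,0,91.5],"hand": -1},
    {"linear": [-138,-77,-93],"angular": [0,0,91.5],"hand": -1},
    {"linear": [-138,-77,-93],"angular": [0,0,91.5],"hand": -1},
    {"linear": [-138,-77,-93],"angular": [0,0,91.5],"hand": -1}
  ]
}}

```text
time_s: 3.2
eef_pos: [0.4145, -0.3372, 0.0999]
eef_rot: [[0.94, 0.341, 0.005], [0.341, -0.94, 0.005], [0.006, -0.003, -1.0]]
force: [-0.1, 0.3, -0.4]
opening: 0.0247
```

```bash
python3 -c "
from h import *
im=shot('top','t2'); crop(im,380,200,200,160,4,'t2c')
go((.413,-.337,.014,-2.6))"
```

```text
t 3.25 p [ 0.4146 -0.3372  0.0999] yaw 19.5 F [ 0.3  0.1 -0.8] open 0.0245 q [ 40.  23.  -7. 111.   3.  46. -40.]
  lin [-2.  -0.5 85.9] ang [-0.2 -0.3 22.1]
```

View pics/t2c.png

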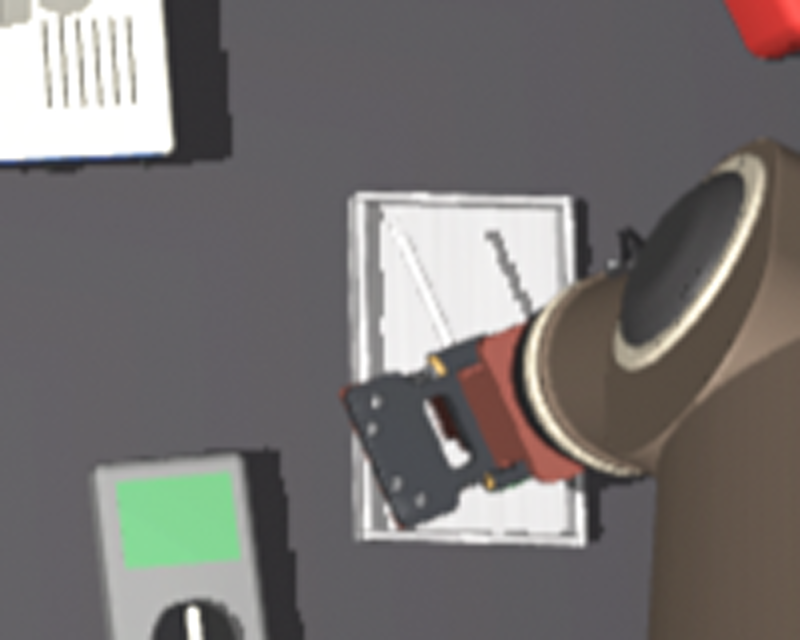

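Request:
{"name": "jog_arm", "arguments": {
  "deltas": [
    {"linear": [-2,0,0],"angular": [0,0,22],"hand": -1},
    {"linear": [-2,0,0],"angular": [0,0,22],"hand": -1},
    {"linear": [-2,0,10],"angular": [0,0,22],"hand": -1},
    {"linear": [-2,0,45],"angular": [0,0,22],"hand": -1},
    {"linear": [-2,0,84],"angular": [0,0,22],"hand": -1},
    {"linear": [-2,0,84],"angular": [0,0,22],"hand": -1},
    {"linear": [-2,0,84],"angular": [0,0,22],"hand": -0.2},
    {"linear": [-2,0,84],"angular": [0,0,22],"hand": -0.2},
    {"linear": [-2,0,84],"angular": [0,0,22],"hand": -0.2},
    {"linear": [-2,0,84],"angular": [0,0,22],"hand": -0.2}
  ]
}}

```text
time_s: 4.25
eef_pos: [0.4139, -0.338, 0.0174]
eef_rot: [[0.999, -0.044, 0.007], [-0.044, -0.999, 0.003], [0.007, -0.004, -1.0]]
force: [-0.6, 0.5, -0.0]
opening: 0.0353
```

```bash
python3 -c "
from h import *
go((.413,-.337,.13,-2.6),(.487,-.02,.13,98.3))"
```

```text
t 4.25 p [ 0.4139 -0.338   0.0174] yaw -2.5 F [-0.6  0.5 -0. ] open 0.0353 q [ 36.  30.  -2. 114.   1.  35. -59.]
  lin [-1.000e-01 -1.400e+00 -1.126e+02] ang [-0.2 -0.4  0.1]
  lin [  59.8 -321.4 -111. ] ang [   0.2   -0.5 -100.8]
```

Request:
{"name": "jog_arm", "arguments": {
  "deltas": [
    {"linear": [0,0,-50],"angular": [0,0,0],"hand": -0.2},
    {"linear": [0,-30,-111],"angular": [0,0,-8],"hand": -0.2},
    {"linear": [30,-80,-111],"angular": [0,0,-17],"hand": -0.2},
    {"linear": [60,-320,-111],"angular": [0,0,-101],"hand": -0.2},
    {"linear": [60,-320,-111],"angular": [0,0,-101],"hand": -0.2},
    {"linear": [60,-320,-111],"angular": [0,0,-101],"hand": -0.2},
    {"linear": [60,-320,-111],"angular": [0,0,-101],"hand": -0.2},
    {"linear": [60,-320,-111],"angular": [0,0,-101],"hand": -0.2},
    {"linear": [60,-320,-111],"angular": [0,0,-101],"hand": -0.2},
    {"linear": [60,-320,-111],"angular": [0,0,-101],"hand": -0.2}
  ]
}}

```text
time_s: 5.25
eef_pos: [0.4878, -0.0185, 0.131]
eef_rot: [[0.261, 0.965, 0.009], [0.965, -0.261, 0.004], [0.006, 0.008, -1.0]]
force: [-0.4, -0.6, -0.6]
opening: 0.035
```

```bash
python3 -c "
from h import *
go((.489,-.03,.13,98.3))
im=shot('top','t3'); crop(im,300,160,240,180,3.3,'t3c')"
```

```text
t 5.25 p [ 0.4878 -0.0185  0.131 ] yaw 74.9 F [-0.4 -0.6 -0.6] open 0.0350 q [ 18.  18. -26. 115.  10.  48. -28.]
  lin [-10.8   4.1   1. ] ang [  0.5  -0.2 -23.4]
```

View pics/t3c.png

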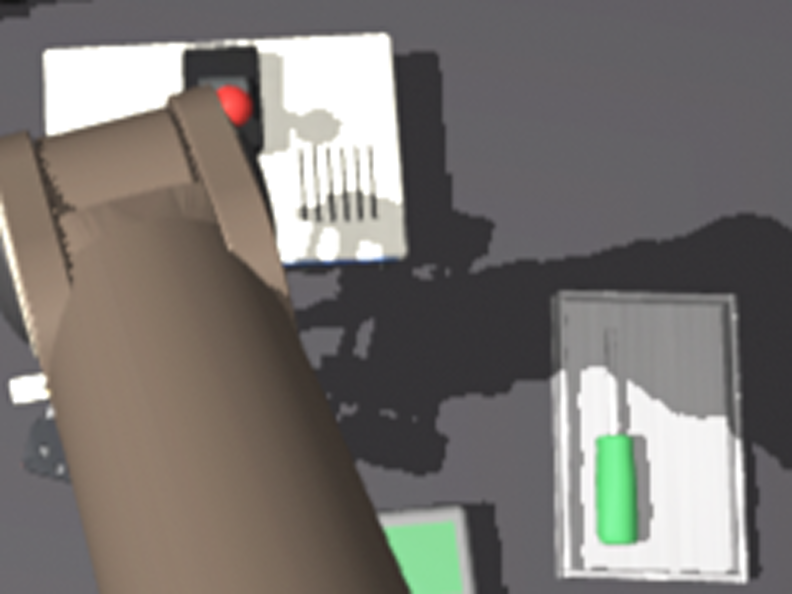

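Request:
{"name": "jog_arm", "arguments": {
  "deltas": [
    {"linear": [-11,4,1],"angular": [0,0,-23.4],"hand": -0.2},
    {"linear": [-11,4,1],"angular": [0,0,-23.4],"hand": -0.2},
    {"linear": [-11,4,1],"angular": [0,0,-23.4],"hand": -0.2},
    {"linear": [-11,4,1],"angular": [0,0,-23.4],"hand": -0.2},
    {"linear": [-11,4,45],"angular": [0,0,-23.4],"hand": -0.2},
    {"linear": [-11,4,70],"angular": [0,0,-23.4],"hand": -0.2}
  ]
}}

```text
time_s: 5.9
eef_pos: [0.4889, -0.0322, 0.0598]
eef_rot: [[-0.143, 0.99, 0.009], [0.99, 0.143, 0.002], [0.001, 0.009, -1.0]]
force: [0.3, 0.5, 0.1]
opening: 0.0353
```

```bash
python3 -c "
from h import *
shot('wrist','w3')
go((.489,-.03,.005,98.3))"
```

```text
t 5.95 p [ 0.4867 -0.0321  0.0566] yaw 98.3 F [-2.5  0.2 -1.2] open 0.0349 q [ 20.  26. -27. 118.  18.  40. -10.]
  lin [ 1.6  2.3 51.6] ang [ 0.2 -0.1 -0. ]
```

View pics/w3.png

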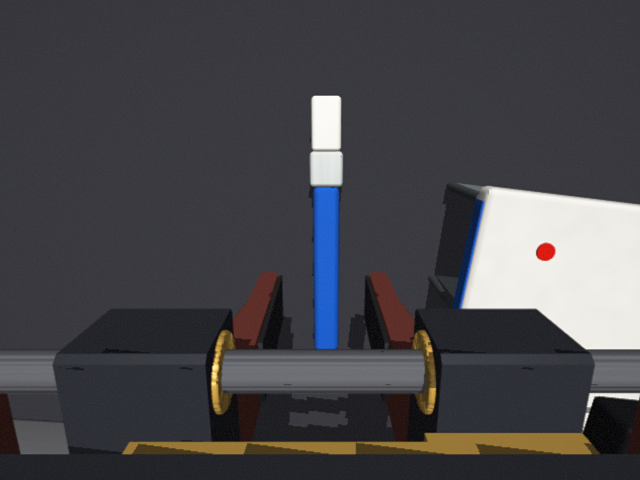

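Brush sits centred between the fingers (column ~326) and parallel to them; descend and grip.

Request:
{"name": "jog_arm", "arguments": {
  "deltas": [
    {"linear": [1,1.5,35],"angular": [0,0,0],"hand": -0.2},
    {"linear": [1,1.5,50],"angular": [0,0,0],"hand": -0.2},
    {"linear": [1,1.5,50],"angular": [0,0,0],"hand": -0.2},
    {"linear": [1,1.5,50],"angular": [0,0,0],"hand": -1},
    {"linear": [1,1.5,50],"angular": [0,0,0],"hand": -1},
    {"linear": [1,1.5,50],"angular": [0,0,0],"hand": -1},
    {"linear": [1,1.5,50],"angular": [0,0,0],"hand": -1},
    {"linear": [1,1.5,50],"angular": [0,0,0],"hand": -1},
    {"linear": [1,1.5,10],"angular": [0,0,0],"hand": -1},
    {"linear": [1,1.5,-30],"angular": [0,0,0],"hand": -1}
  ]
}}

```text
time_s: 6.95
eef_pos: [0.4869, -0.0308, 0.0872]
eef_rot: [[-0.144, 0.99, 0.001], [0.99, 0.144, 0.004], [0.003, 0.002, -1.0]]
force: [1.2, -1.7, 0.4]
opening: 0.0135
```

```bash
python3 -c "
from h import *
go((.424,-.385,.11,-2.6),(.424,-.385,.016,-2.6))
im=shot('scene','s4')"
```

```text
t 6.95 p [ 0.4869 -0.0308  0.0872] yaw 98.3 F [ 1.2 -1.7  0.4] open 0.0135 q [ 22.  23. -29. 117.  16.  44.  -8.]
  lin [-341.4 -113.2  -24.2] ang [-1.000e-01 -2.000e-01  1.009e+02]
  lin [-341.7 -113.4   69.8] ang [-1.000e-01 -2.000e-01  1.009e+02]
```

View pics/s4.png

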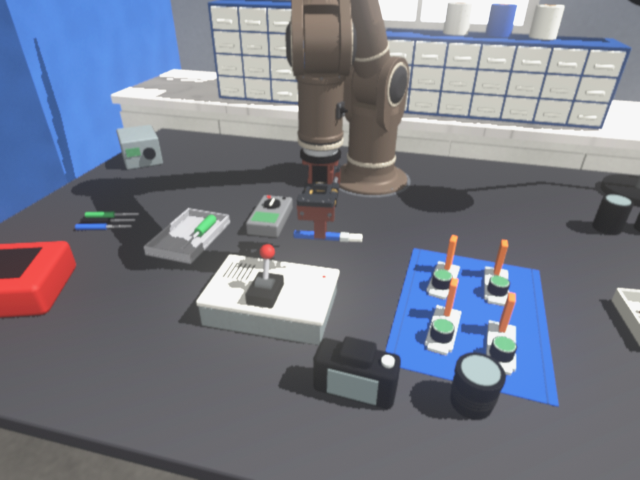

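Request:
{"name": "jog_arm", "arguments": {
  "deltas": [
    {"linear": [0,0,-25],"angular": [0,0,0],"hand": -1},
    {"linear": [-340,-113,-25],"angular": [0,0,100.9],"hand": -1},
    {"linear": [-340,-113,-25],"angular": [0,0,100.9],"hand": -1},
    {"linear": [-340,-113,-25],"angular": [0,0,100.9],"hand": -1},
    {"linear": [-340,-113,-25],"angular": [0,0,100.9],"hand": -1},
    {"linear": [-340,-113,-25],"angular": [0,0,100.9],"hand": -1},
    {"linear": [-340,-113,-25],"angular": [0,0,100.9],"hand": -1},
    {"linear": [-340,-113,-25],"angular": [0,0,100.9],"hand": -1},
    {"linear": [-340,-113,-25],"angular": [0,0,100.9],"hand": -1},
    {"linear": [-340,-113,-25],"angular": [0,0,100.9],"hand": -1}
  ]
}}

```text
time_s: 8.0
eef_pos: [0.4261, -0.3863, 0.1169]
eef_rot: [[0.938, 0.347, 0.01], [0.347, -0.938, 0.001], [0.01, 0.002, -1.0]]
force: [0.0, 0.8, -0.6]
opening: 0.0136
```

```bash
python3 -c "
from h import *
go((.424,-.385,.11,-2.6),(.424,-.385,.016,-2.6))"
```

```text
t 8.00 p [ 0.4261 -0.3863  0.1169] yaw 20.3 F [ 0.   0.8 -0.6] open 0.0136 q [ 42.  25.  -6. 105.   3.  50. -35.]
  lin [-1.6 -2.   6.8] ang [ 0.  -0.6 22.9]
  lin [ -2.5  -2.2 100.8] ang [ 0.  -0.6 22.9]
```

Request:
{"name": "jog_arm", "arguments": {
  "deltas": [
    {"linear": [-1,-6,7],"angular": [0,0,22.9],"hand": -1},
    {"linear": [-1,-6,7],"angular": [0,0,22.9],"hand": -1},
    {"linear": [-1,-6,10],"angular": [0,0,22.9],"hand": -1},
    {"linear": [-1,-6,55],"angular": [0,0,22.9],"hand": -1},
    {"linear": [-1,-6,101],"angular": [0,0,22.9],"hand": -1},
    {"linear": [-1,-6,101],"angular": [0,0,22.9],"hand": -1},
    {"linear": [-1,-6,101],"angular": [0,0,22.9],"hand": -0.5},
    {"linear": [-1,-6,101],"angular": [0,0,22.9],"hand": -0.5},
    {"linear": [-1,-6,101],"angular": [0,0,22.9],"hand": -0.5},
    {"linear": [-1,-6,50],"angular": [0,0,22.9],"hand": -0.5}
  ]
}}

```text
time_s: 9.0
eef_pos: [0.421, -0.3787, 0.0625]
eef_rot: [[0.999, -0.045, 0.003], [-0.045, -0.999, 0.007], [0.003, -0.007, -1.0]]
force: [0.7, -0.3, -0.2]
opening: 0.0217
```

```bash
python3 -c "
from h import *
go((.424,-.381,.18,-2.6),(.424,-.1,.18,-2.6))"
```

```text
t 9.00 p [ 0.421  -0.3787  0.0625] yaw -2.6 F [ 0.7 -0.3 -0.2] open 0.0217 q [ 38.  29.  -1. 108.  -0.  43. -55.]
  lin [   3.5    1.3 -117.5] ang [-0.4 -0.2  0. ]
  lin [  -9.3 -279.4 -115.6] ang [-0.4 -0.2  0. ]
```

Request:
{"name": "jog_arm", "arguments": {
  "deltas": [
    {"linear": [3,0,-50],"angular": [0,0,0],"hand": -0.5},
    {"linear": [3,-20,-100],"angular": [0,0,0],"hand": 0.14},
    {"linear": [-20,-610,-110],"angular": [0,0,10],"hand": 0.14},
    {"linear": [-20,-610,-110],"angular": [0,0,10],"hand": 0.14},
    {"linear": [-20,-610,-110],"angular": [0,0,10],"hand": 0.14},
    {"linear": [-20,-610,-110],"angular": [0,0,10],"hand": 0.14},
    {"linear": [-20,-610,-110],"angular": [0,0,10],"hand": 0.14},
    {"linear": [-20,-610,-110],"angular": [0,0,10],"hand": 0.14},
    {"linear": [-20,-610,-110],"angular": [0,0,10],"hand": 0.14},
    {"linear": [-20,-610,-110],"angular": [0,0,10],"hand": 0.14}
  ]
}}

```text
time_s: 10.0
eef_pos: [0.4274, 0.0401, 0.1731]
eef_rot: [[0.976, -0.218, 0.008], [-0.218, -0.976, 0.007], [0.006, -0.008, -1.0]]
force: [1.2, -0.2, 0.2]
opening: 0.0501
```

```bash
python3 -c "
from h import *
im=shot('top','t5')
crop(im,120,160,260,190,3,'t5c'); crop(im,440,230,110,120,4,'t5t')
go((.4215,.237,.15,-13))"
```

```text
t 10.05 p [0.4275 0.0485 0.1736] yaw -12.2 F [ 1.   7.3 -0.4] open 0.0500 q [   1.    8.  -15.  120.    2.   51. -117.]
  lin [ -45.7 -182.7   25.5] ang [-0.7 -0.3  0.8]
```

View pics/t5c.png

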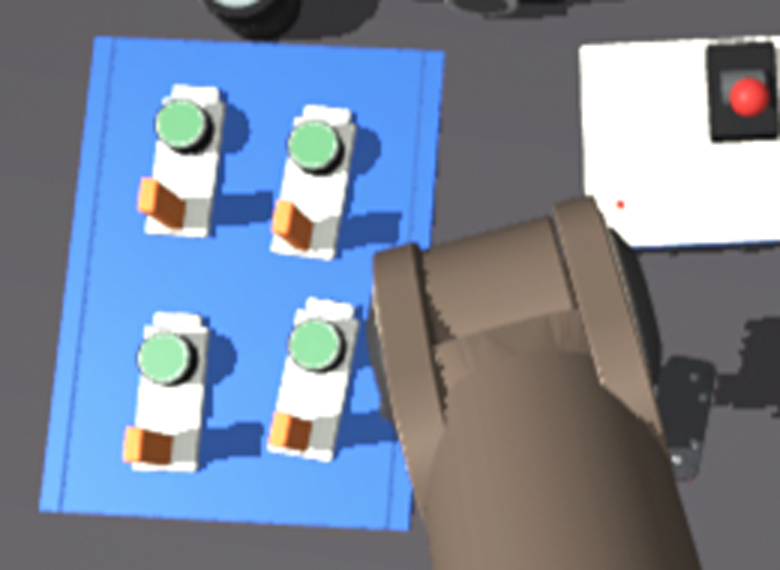

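View pics/t5t.png

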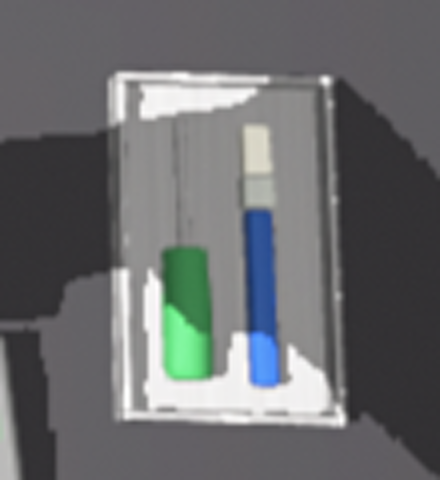

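Request:
{"name": "jog_arm", "arguments": {
  "deltas": [
    {"linear": [-46,-183,20],"angular": [0,0,0.8],"hand": 0.14},
    {"linear": [-46,-183,20],"angular": [0,0,0.8],"hand": 0.14},
    {"linear": [-46,-183,20],"angular": [0,0,0.8],"hand": 0.14},
    {"linear": [-46,-183,20],"angular": [0,0,0.8],"hand": 0.14},
    {"linear": [-46,-183,20],"angular": [0,0,0.8],"hand": 0.14},
    {"linear": [-46,-183,20],"angular": [0,0,0.8],"hand": 0.14},
    {"linear": [-46,-183,50],"angular": [0,0,0.8],"hand": 0.14}
  ]
}}

```text
time_s: 10.75
eef_pos: [0.4245, 0.2376, 0.1289]
eef_rot: [[0.974, -0.226, 0.016], [-0.226, -0.974, 0.013], [0.012, -0.016, -1.0]]
force: [-0.3, -0.0, -0.0]
opening: 0.0501
```

```bash
python3 -c "
from h import *
shot('wrist','w5')
go((.4215,.237,.034,-13))"
```

```text
t 10.80 p [0.4214 0.235  0.1231] yaw -13.1 F [-1.8 -1.8 -2.4] open 0.0500 q [ -17.   18.  -21.  116.    8.   46. -146.]
  lin [-0.9 -1.  89.1] ang [-0.6 -0.4 -0.1]
```

View pics/w5.png

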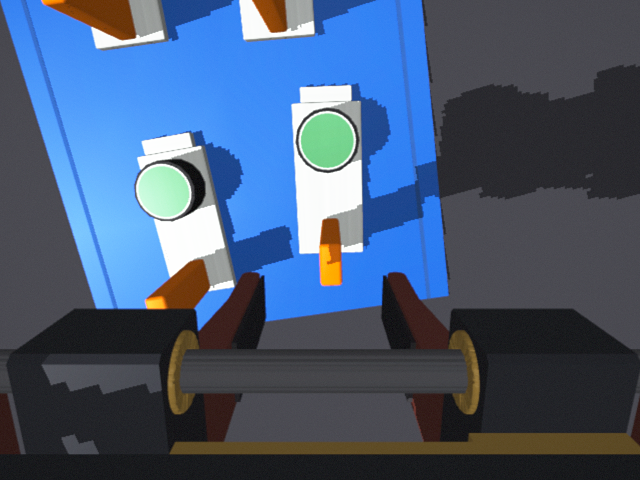

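Request:
{"name": "jog_arm", "arguments": {
  "deltas": [
    {"linear": [-1,-0.5,40],"angular": [-0.6,-0.4,0],"hand": 0.14},
    {"linear": [-1,-0.5,75],"angular": [-0.6,-0.4,0],"hand": 0.14},
    {"linear": [-1,-0.5,89],"angular": [-0.6,-0.4,0],"hand": 0.14},
    {"linear": [-1,-0.5,89],"angular": [-0.6,-0.4,0],"hand": 0.14},
    {"linear": [-1,-0.5,89],"angular": [-0.6,-0.4,0],"hand": -1},
    {"linear": [-1,-0.5,89],"angular": [-0.6,-0.4,0],"hand": -1},
    {"linear": [-1,-0.5,89],"angular": [-0.6,-0.4,0],"hand": -1},
    {"linear": [-1,-0.5,89],"angular": [-0.6,-0.4,0],"hand": -1},
    {"linear": [-1,-0.5,89],"angular": [-0.6,-0.4,0],"hand": -1}
  ]
}}

```text
time_s: 11.7
eef_pos: [0.4216, 0.2366, 0.0346]
eef_rot: [[0.974, -0.227, -0.0], [-0.227, -0.974, 0.001], [-0.0, -0.001, -1.0]]
force: [-0.7, -0.4, -0.0]
opening: 0.0134
```

```bash
cat > lane.py <<'E'
from h import *
import sys
# hood frame
HO=np.array([.5506,-.0899]); HY=1.2
def hood(x,y):
    c,s=np.cos(np.radians(HY)),np.sin(np.radians(HY)); return HO+np.array([c*x-s*y,s*x+c*y])
def blade(l,nose): # world xy of blade centre for nose at hood x
    return hood(nose-.100,[-.081,-.027,.027,.081][l])
E
python3 -c "
from lane import *
shot('scene','s6')
b=blade(0,-.012);print(b)
o=env.get_obs()['eef_pos']
go((*o[:2],.05,-13),(b[0],b[1],.05,1.2))
"
```

```text
[ 0.4403209  -0.17322779]
t 11.75 p [0.4216 0.2366 0.0345] yaw -13.1 F [-1.2 -1.7  4.4] open 0.0123 q [ -20.   26.  -18.  120.   14.   36. -151.]
  lin [ -0.   -0.  -15.5] ang [-0.   0.  -0.1]
  lin [111.2 394.9 -15.7] ang [ -0.    0.  -14.3]
```

View pics/s6.png

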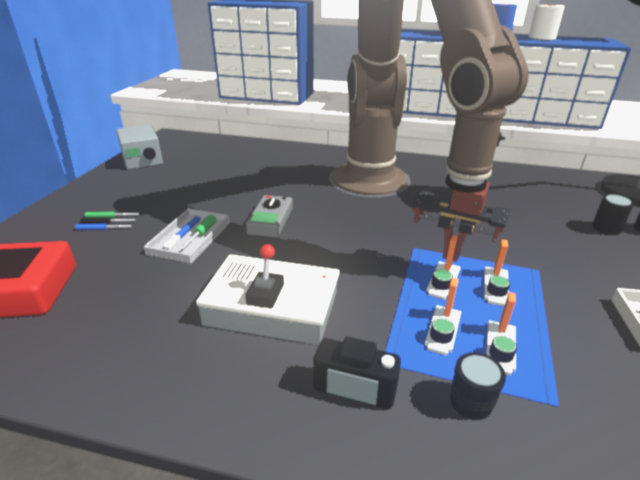

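Request:
{"name": "jog_arm", "arguments": {
  "deltas": [
    {"linear": [0,0,-8],"angular": [0,0,0],"hand": -1},
    {"linear": [0,0,-18],"angular": [0,0,0],"hand": -1},
    {"linear": [0,0,-18],"angular": [0,0,0],"hand": -1},
    {"linear": [3,10,-18],"angular": [0,0,0],"hand": -1},
    {"linear": [10,35,-18],"angular": [0,0,-1],"hand": -1},
    {"linear": [18,65,-18],"angular": [0,0,-3],"hand": -1},
    {"linear": [28,100,-18],"angular": [0,0,-5],"hand": -1},
    {"linear": [38,135,-18],"angular": [0,0,-6],"hand": -1},
    {"linear": [45,160,-18],"angular": [0,0,-7],"hand": -1}
  ]
}}

```text
time_s: 12.65
eef_pos: [0.4284, 0.0673, 0.0521]
eef_rot: [[0.994, -0.108, -0.001], [-0.108, -0.994, -0.001], [-0.001, 0.001, -1.0]]
force: [-0.0, -0.0, -0.4]
opening: 0.0119
```

```bash
python3 -c "
from lane import *
shot('scene','s7')
b=blade(0,-.012)
go((b[0],b[1],.05,1.2))
"
```

```text
t 12.70 p [0.4282 0.0634 0.0519] yaw -6.3 F [ 0.1 -4.1 -1.7] open 0.0118 q [   1.   21.  -19.  125.   12.   35. -123.]
  lin [ 38.1 233.8   2.6] ang [ 0.2  0.1 -7.5]
```

View pics/s7.png

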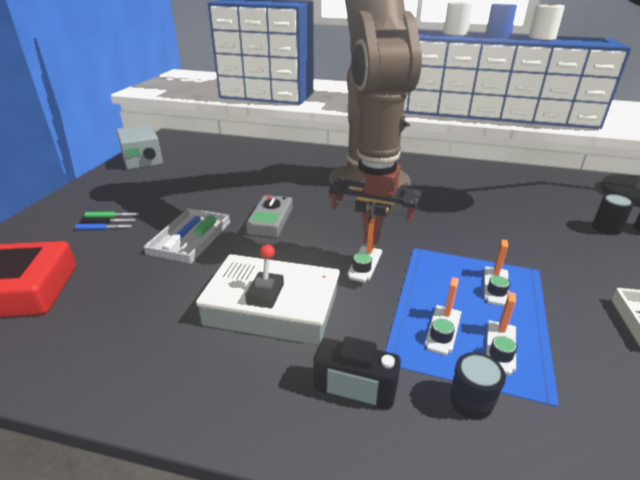

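Request:
{"name": "jog_arm", "arguments": {
  "deltas": [
    {"linear": [4,25,1],"angular": [0,0,-1],"hand": -1},
    {"linear": [9,55,1],"angular": [0,0,-2],"hand": -1},
    {"linear": [14,90,1],"angular": [0,0,-3],"hand": -1},
    {"linear": [20,125,1],"angular": [0,0,-4.5],"hand": -1},
    {"linear": [26,160,1],"angular": [0,0,-6],"hand": -1},
    {"linear": [33,195,1],"angular": [0,0,-7],"hand": -1},
    {"linear": [37,220,1],"angular": [0,0,-7.5],"hand": -1},
    {"linear": [38,234,1],"angular": [0,0,-7.5],"hand": -1},
    {"linear": [38,234,1],"angular": [0,0,-7.5],"hand": -1}
  ]
}}

```text
time_s: 13.6
eef_pos: [0.4392, -0.1759, 0.0512]
eef_rot: [[1.0, 0.016, -0.003], [0.016, -1.0, -0.004], [-0.003, 0.003, -1.0]]
force: [0.6, 0.5, -2.1]
opening: 0.0117
```

```bash
python3 -c "
from lane import *
shot('wrist','w8')
b=blade(0,-.012)
go((b[0],b[1],.034,1.2))
im=shot('top','t8');crop(im,295,160,240,180,3.3,'t8c')
"
```

```text
t 13.65 p [ 0.4394 -0.1742  0.0513] yaw 1.0 F [ 0.1 -0.5 -0.2] open 0.0116 q [ 30.  24. -18. 120.  12.  38. -85.]
  lin [ 1.  -1.  17.2] ang [ 0.2  0.2 -0.2]
```

View pics/w8.png

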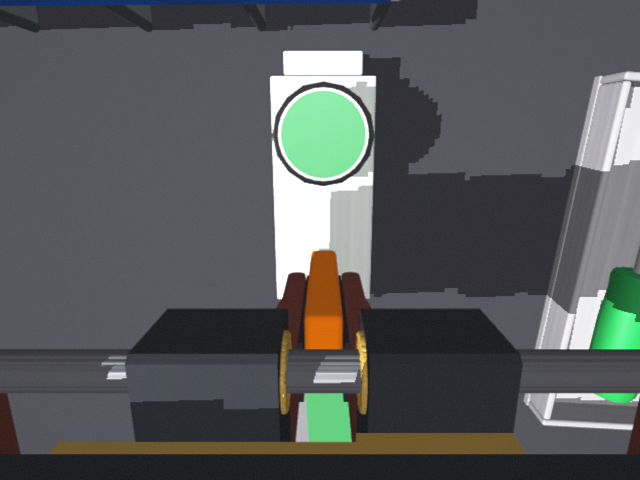

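View pics/t8c.png

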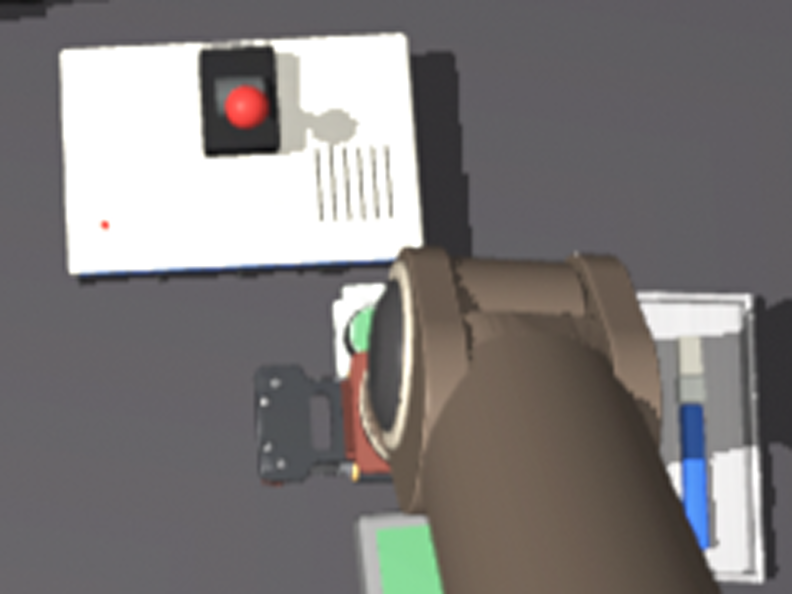

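Request:
{"name": "jog_arm", "arguments": {
  "deltas": [
    {"linear": [1,-1,8],"angular": [0.2,0.2,-0.2],"hand": -1},
    {"linear": [1,-1,14],"angular": [0.2,0.2,-0.2],"hand": -1},
    {"linear": [1,-1,18],"angular": [0.2,0.2,-0.2],"hand": -1},
    {"linear": [1,-1,18],"angular": [0.2,0.2,-0.2],"hand": -1}
  ]
}}

```text
time_s: 14.1
eef_pos: [0.4404, -0.1713, 0.0327]
eef_rot: [[1.0, 0.025, -0.0], [0.025, -1.0, 0.002], [-0.0, -0.002, -1.0]]
force: [0.3, 0.3, -0.5]
opening: 0.0121
```

```bash
python3 -c "
from lane import *
shot('wrist','w9')
b=blade(0,.03)
go((b[0],b[1],.0325,1.2))
"
```

```text
t 14.15 p [ 0.4404 -0.1715  0.0328] yaw 1.4 F [-0.1  0.2 -0.6] open 0.0121 q [ 30.  26. -17. 121.  13.  35. -85.]
  lin [41.9  1.9  0.3] ang [-0.1  0.   0.2]
```

View pics/w9.png

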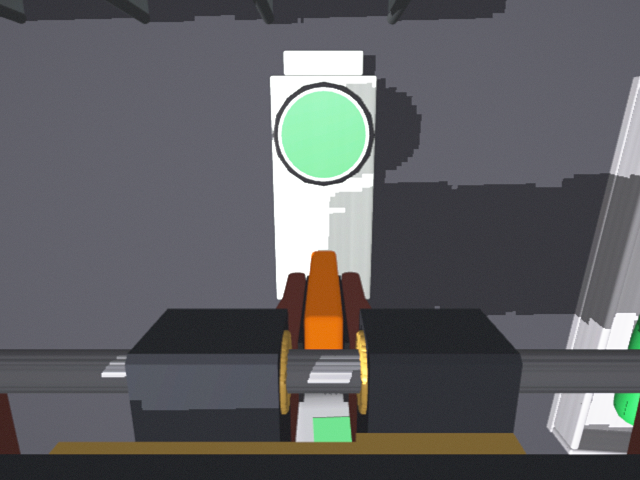

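```bash
python3 -c "
from lane import *
im=cv2.imread('pics/w9.png'); crop(im,220,0,230,60,3.4,'w9c')
for uv in [(268,20),(396,20),(145,20),(20,19)]:
    print(uv,p2w('wrist',uv,0).round(4))
for yy in (-.108,-.054,0,.054): print(w2p('wrist',[*hood(0,yy),0]).round(1),hood(0,yy))
print(p2w('wrist',(283,52),.008),p2w('wrist',(362,52),.008))
"
```

```text
(268, 20) [ 0.5561 -0.1452  0.    ]
(396, 20) [ 0.5573 -0.2012  0.    ]
(145, 20) [ 0.5548 -0.0914  0.    ]
(20, 19) [ 0.554  -0.0367  0.    ]
[387.7  31. ] [ 0.55286178 -0.19787631]
[265.   30.8] [ 0.55173089 -0.14388816]
[142.4  30.5] [ 0.5506 -0.0899]
[19.8 30.2] [ 0.54946911 -0.03591184]
[ 0.5418515  -0.15256485  0.008     ] [ 0.54263155 -0.18630815  0.008     ]
```

View pics/w9c.png

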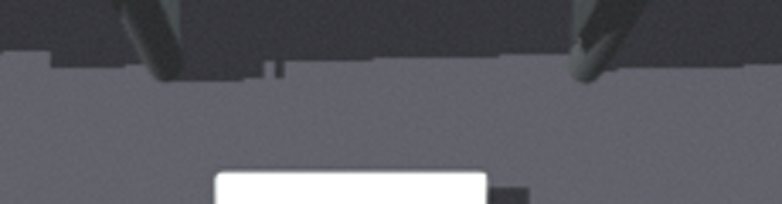

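```bash
sed -i 's/HO=np.array.*; HY/HO=np.array([.5530,-.0917]); HY/' lane.py; python3 -c "
from lane import *
b=blade(0,-.012);c=blade(0,.035)
go((b[0],b[1],.0325,1.2),(c[0],c[1],.0325,1.2))
"
```

```text
t 14.15 p [ 0.4404 -0.1715  0.0328] yaw 1.4 F [-0.1  0.2 -0.6] open 0.0121 q [ 30.  26. -17. 121.  13.  35. -85.]
  lin [2.2 3.6 0.3] ang [-0.1  0.   0.2]
  lin [49.2  3.8  0.3] ang [-0.1  0.   0.2]
```

Request:
{"name": "jog_arm", "arguments": {
  "deltas": [
    {"linear": [1,3.6,0.3],"angular": [-0.1,0,0.2],"hand": -1},
    {"linear": [1,3.6,0.3],"angular": [-0.1,0,0.2],"hand": -1},
    {"linear": [7,3.6,0.3],"angular": [-0.1,0,0.2],"hand": -1},
    {"linear": [14,3.6,0.3],"angular": [-0.1,0,0.2],"hand": -1},
    {"linear": [21,3.7,0.3],"angular": [-0.1,0,0.2],"hand": -1},
    {"linear": [28,3.7,0.3],"angular": [-0.1,0,0.2],"hand": -1},
    {"linear": [35,3.7,0.3],"angular": [-0.1,0,0.2],"hand": -1},
    {"linear": [42,3.8,0.3],"angular": [-0.1,0,0.2],"hand": -1},
    {"linear": [49,3.8,0.3],"angular": [-0.1,0,0.2],"hand": -1},
    {"linear": [49,3.8,0.3],"angular": [-0.1,0,0.2],"hand": -1}
  ]
}}

```text
time_s: 15.15
eef_pos: [0.4907, -0.1739, 0.0326]
eef_rot: [[1.0, 0.021, 0.001], [0.021, -1.0, -0.0], [0.001, 0.0, -1.0]]
force: [-0.5, 0.2, -2.2]
opening: 0.0119
```

```bash
python3 -c "
from lane import *
shot('wrist','w10')
c=blade(0,.05)
go((c[0],c[1],.0325,1.2))
"
```

```text
t 15.20 p [ 0.4899 -0.174   0.0325] yaw 1.2 F [-0.7  0.8 -0.8] open 0.0119 q [ 27.  29. -17. 115.  13.  38. -87.]
  lin [14.8  0.1 -0. ] ang [ 0. -0.  0.]
```

View pics/w10.png

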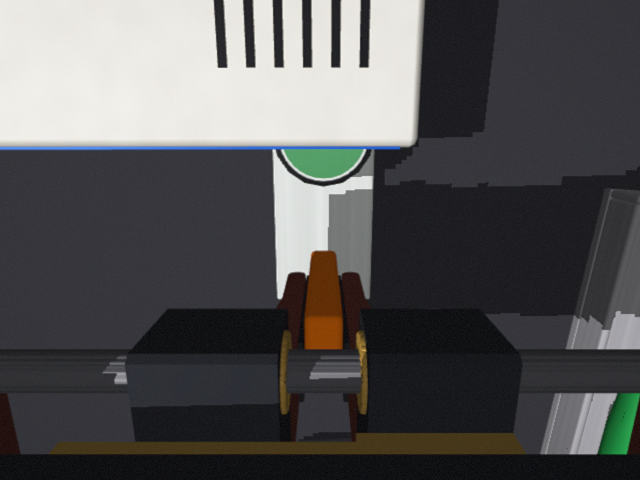

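Request:
{"name": "jog_arm", "arguments": {
  "deltas": [
    {"linear": [3,0,0],"angular": [0,0,0],"hand": -1},
    {"linear": [6,0,0],"angular": [0,0,0],"hand": -1},
    {"linear": [9,0,0],"angular": [0,0,0],"hand": -1},
    {"linear": [12,0,0],"angular": [0,0,0],"hand": -1},
    {"linear": [15,0,0],"angular": [0,0,0],"hand": -1},
    {"linear": [18,0,0],"angular": [0,0,0],"hand": -1}
  ]
}}

```text
time_s: 15.8
eef_pos: [0.5046, -0.1737, 0.0323]
eef_rot: [[1.0, 0.021, -0.007], [0.021, -1.0, -0.0], [-0.007, -0.0, -1.0]]
force: [-17.1, 0.9, 15.5]
opening: 0.0117
```

Request:
{"name": "jog_arm", "arguments": {
  "deltas": [
    {"linear": [3,0,0],"angular": [0,0,0],"hand": -1},
    {"linear": [6,0,0],"angular": [0,0,0],"hand": -1},
    {"linear": [9,0,0],"angular": [0,0,0],"hand": -1}
  ]
}}

```text
time_s: 16.1
eef_pos: [0.5067, -0.1736, 0.0316]
eef_rot: [[1.0, 0.02, -0.02], [0.02, -1.0, -0.0], [-0.02, -0.0, -1.0]]
force: [-24.3, 1.7, 18.8]
opening: 0.012
```

Request:
{"name": "jog_arm", "arguments": {
  "deltas": [
    {"linear": [0,0,0],"angular": [0,0,0],"hand": -1},
    {"linear": [0,0,-1],"angular": [0,-1.1,0],"hand": -0.6},
    {"linear": [0,0,-1],"angular": [0,-1.1,0],"hand": -0.4},
    {"linear": [0,0,-1],"angular": [0,-1.1,0],"hand": -0.4},
    {"linear": [0,0,-1],"angular": [0,-1.1,0],"hand": -0.4}
  ]
}}

```text
time_s: 16.6
eef_pos: [0.5071, -0.1736, 0.0326]
eef_rot: [[0.999, 0.02, -0.039], [0.02, -1.0, -0.0], [-0.039, -0.0, -0.999]]
force: [0.2, -0.4, 0.0]
opening: 0.0263
```

```bash
python3 -c "
from lane import *
go((0.5067,-.1736,.13,1.2))
shot('wrist','w11')
"
```

```text
t 16.60 p [ 0.5071 -0.1736  0.0326] yaw 1.1 F [ 0.2 -0.4  0. ] open 0.0263 q [ 26.  31. -16. 111.  13.  42. -87.]
  lin [ -4.2  -0.  -97.4] ang [-0.   2.2 -0.1]
```

View pics/w11.png

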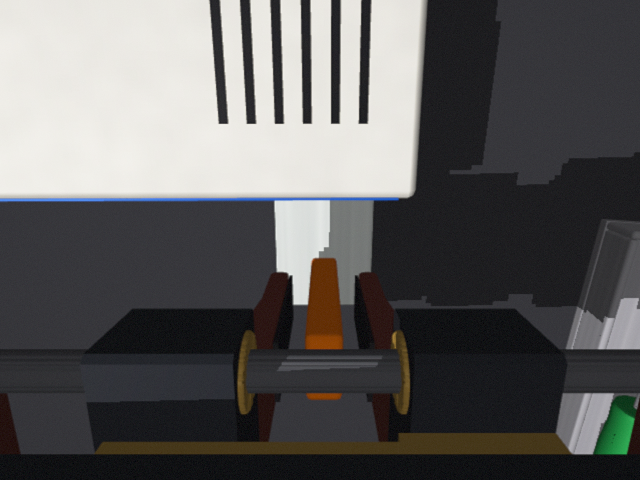

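Request:
{"name": "jog_arm", "arguments": {
  "deltas": [
    {"linear": [-12,0,0],"angular": [0,2.2,0],"hand": -0.4},
    {"linear": [-30,0,0],"angular": [0,2.2,0],"hand": -0.4},
    {"linear": [-40,0,0],"angular": [0,2.2,0],"hand": -0.4},
    {"linear": [-40,0,0],"angular": [0,2.2,0],"hand": -1},
    {"linear": [-40,0,8],"angular": [0,2.2,0],"hand": -1},
    {"linear": [-40,0,15],"angular": [0,2.2,0],"hand": -1},
    {"linear": [-40,0,15],"angular": [0,2.2,0],"hand": -1},
    {"linear": [-36,0,15],"angular": [0,2.2,0],"hand": -1},
    {"linear": [-32,0,15],"angular": [0,2.2,0],"hand": -1},
    {"linear": [-30,0,15],"angular": [0,2.2,0],"hand": -1}
  ]
}}

```text
time_s: 17.65
eef_pos: [0.4773, -0.1741, 0.0188]
eef_rot: [[1.0, 0.02, -0.0], [0.02, -1.0, 0.0], [-0.0, -0.0, -1.0]]
force: [-0.2, -0.4, 1.0]
opening: 0.0006
```

```bash
python3 -c "
from lane import *
go((0.5067,-.1736,.13,1.2))
"
```

```text
t 17.65 p [ 0.4773 -0.1741  0.0188] yaw 1.2 F [-0.2 -0.4  1. ] open 0.0006 q [ 28.  29. -16. 117.  14.  36. -87.]
  lin [ 2.940e+01  1.000e-01 -1.112e+02] ang [-0.  0. -0.]
```

Request:
{"name": "jog_arm", "arguments": {
  "deltas": [
    {"linear": [2,0,0],"angular": [0,0,0],"hand": -1},
    {"linear": [4,0,0],"angular": [0,0,0],"hand": -1},
    {"linear": [6,0,0],"angular": [0,0,0],"hand": -1},
    {"linear": [8,0,0],"angular": [0,0,0],"hand": -1}
  ]
}}

```text
time_s: 18.05
eef_pos: [0.4832, -0.174, 0.0186]
eef_rot: [[1.0, 0.02, -0.004], [0.02, -1.0, 0.0], [-0.004, -0.001, -1.0]]
force: [-10.4, -0.2, 7.7]
opening: 0.0005
```

Request:
{"name": "jog_arm", "arguments": {
  "deltas": [
    {"linear": [2,0,0],"angular": [0,0,0],"hand": -1},
    {"linear": [4,0,0],"angular": [0,0,0],"hand": -1}
  ]
}}

```text
time_s: 18.25
eef_pos: [0.4828, -0.1742, 0.018]
eef_rot: [[1.0, 0.019, -0.013], [0.019, -1.0, 0.001], [-0.013, -0.001, -1.0]]
force: [-17.4, 1.1, 12.6]
opening: -0.0
```

Request:
{"name": "jog_arm", "arguments": {
  "deltas": [
    {"linear": [-10,0,0],"angular": [0,0.7,0],"hand": -1},
    {"linear": [-25,0,-30],"angular": [0,0.7,0],"hand": -1},
    {"linear": [-30,0,-80],"angular": [0,0.7,0],"hand": -1},
    {"linear": [-30,0,-130],"angular": [0,0.7,0],"hand": -1},
    {"linear": [-30,-20,-140],"angular": [0,0.7,0],"hand": 0.14},
    {"linear": [-30,-300,-140],"angular": [0,0.7,0],"hand": 0.14},
    {"linear": [-30,-300,-140],"angular": [0,0.7,9],"hand": 0.14},
    {"linear": [-30,-300,-140],"angular": [0,0.7,9],"hand": 0.14},
    {"linear": [-30,-300,-140],"angular": [0,0.7,9],"hand": 0.14},
    {"linear": [-30,-300,-140],"angular": [0,0.7,9],"hand": 0.14}
  ]
}}

```text
time_s: 19.25
eef_pos: [0.4495, 0.0899, 0.159]
eef_rot: [[0.99, -0.139, 0.001], [-0.139, -0.99, -0.0], [0.001, 0.0, -1.0]]
force: [1.5, 0.9, -0.2]
opening: 0.0451
```

```bash
python3 -c "
from lane import *
im=shot('top','t12'); crop(im,120,150,320,200,2.5,'t12c')
go((0.5682,.2356,.13,-8.4))
"
```

```text
t 19.30 p [0.449  0.0992 0.1595] yaw -7.5 F [-0.2  7.7  0.7] open 0.0479 q [   7.   14.  -29.  116.    8.   51. -124.]
  lin [ 100.4 -150.6   30.4] ang [-0.3 -0.1  0.9]
```

View pics/t12c.png

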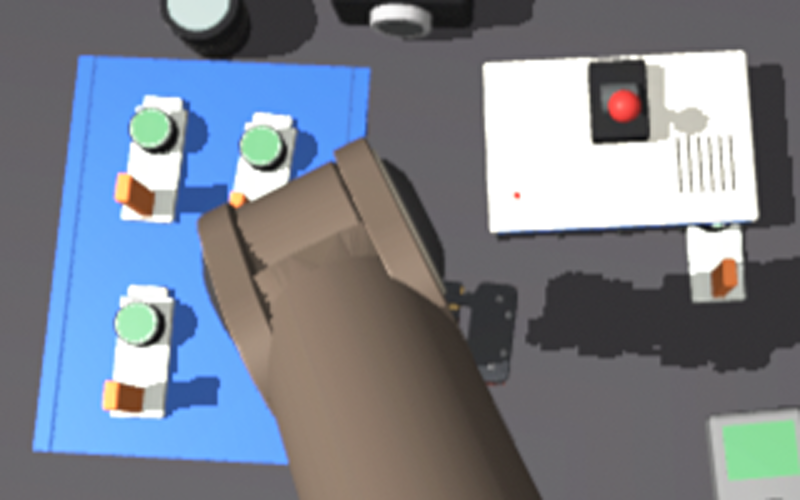

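Request:
{"name": "jog_arm", "arguments": {
  "deltas": [
    {"linear": [100,-150,30],"angular": [0,0,0.9],"hand": 0.14},
    {"linear": [100,-150,30],"angular": [0,0,0.9],"hand": 0.14},
    {"linear": [100,-150,30],"angular": [0,0,0.9],"hand": 0.14},
    {"linear": [100,-150,30],"angular": [0,0,0.9],"hand": 0.14},
    {"linear": [100,-150,30],"angular": [0,0,0.9],"hand": 0.14},
    {"linear": [100,-150,30],"angular": [0,0,0.9],"hand": 0.14}
  ]
}}

```text
time_s: 19.9
eef_pos: [0.5674, 0.2355, 0.1295]
eef_rot: [[0.99, -0.144, 0.0], [-0.144, -0.99, 0.005], [-0.0, -0.005, -1.0]]
force: [0.6, 0.3, 0.4]
opening: 0.0501
```

```bash
python3 -c "
from lane import *
shot('wrist','w13')
go((0.5682,.2356,.034,-8.4))
"
```

```text
t 19.95 p [0.5673 0.2344 0.1299] yaw -8.4 F [-0.  -0.7 -0.7] open 0.0502 q [  -8.   30.  -27.   97.   16.   56. -138.]
  lin [ 0.7 -1.  95.9] ang [-0.2 -0.   0. ]
```

View pics/w13.png

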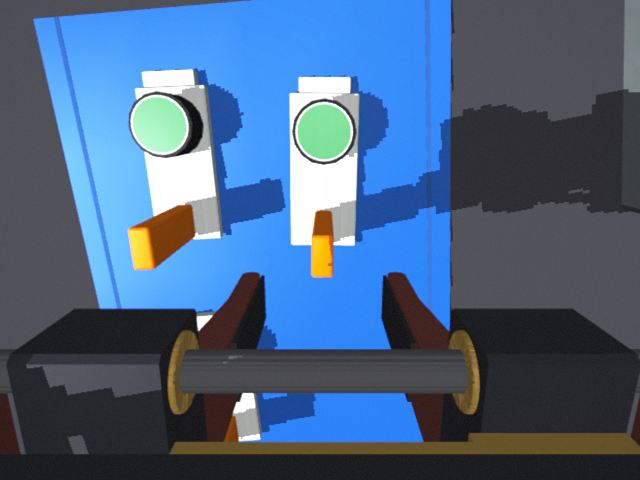

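Aligned (blade at column 322 between fingers). Descend, grip, lift.

Request:
{"name": "jog_arm", "arguments": {
  "deltas": [
    {"linear": [0.5,-0.5,45],"angular": [0,0,0],"hand": 0.14},
    {"linear": [0.5,-0.5,80],"angular": [0,0,0],"hand": 0.14},
    {"linear": [0.5,-0.5,96],"angular": [0,0,0],"hand": 0.14},
    {"linear": [0.5,-0.5,96],"angular": [0,0,0],"hand": -1},
    {"linear": [0.5,-0.5,96],"angular": [0,0,0],"hand": -1},
    {"linear": [0.5,-0.5,96],"angular": [0,0,0],"hand": -1},
    {"linear": [0.5,-0.5,96],"angular": [0,0,0],"hand": -1},
    {"linear": [0.5,-0.5,96],"angular": [0,0,0],"hand": -1},
    {"linear": [0.5,-0.5,96],"angular": [0,0,0],"hand": -1}
  ]
}}

```text
time_s: 20.85
eef_pos: [0.5685, 0.2354, 0.035]
eef_rot: [[0.989, -0.145, 0.002], [-0.145, -0.989, 0.004], [0.002, -0.005, -1.0]]
force: [-1.5, -0.8, 6.5]
opening: 0.0118
```

```bash
python3 -c "
from lane import *
b=blade(1,-.015)
go((*b,.05,1.2))
"
```

```text
t 20.85 p [0.5685 0.2354 0.035 ] yaw -8.4 F [-1.5 -0.8  6.5] open 0.0118 q [ -10.   37.  -24.  101.   20.   46. -142.]
  lin [-76.7 371.6 -16.8] ang [-0.3 -0.1 -9.6]
```

Request:
{"name": "jog_arm", "arguments": {
  "deltas": [
    {"linear": [0,0,-8],"angular": [0,0,0],"hand": -1},
    {"linear": [0,0,-17],"angular": [0,0,0],"hand": -1},
    {"linear": [-5,5,-17],"angular": [0,0,0],"hand": -1},
    {"linear": [-25,25,-17],"angular": [0,0,0],"hand": -1},
    {"linear": [-50,50,-17],"angular": [0,0,-1],"hand": -1},
    {"linear": [-75,75,-17],"angular": [0,0,-2],"hand": -1},
    {"linear": [-97,100,-17],"angular": [0,0,-3],"hand": -1},
    {"linear": [-112,122,-17],"angular": [0,0,-4],"hand": -1},
    {"linear": [-112,130,-17],"angular": [0,0,-5],"hand": -1},
    {"linear": [-112,130,-17],"angular": [0,0,-5],"hand": -1}
  ]
}}

```text
time_s: 21.85
eef_pos: [0.438, 0.1212, 0.0514]
eef_rot: [[0.998, -0.06, 0.002], [-0.06, -0.998, 0.003], [0.002, -0.003, -1.0]]
force: [-0.0, 0.0, -1.6]
opening: 0.012
```

```bash
python3 -c "
from lane import *
b=blade(1,-.015)
go((*b,.05,1.2))
shot('wrist','w14')
"
```

```text
t 21.85 p [0.438  0.1212 0.0514] yaw -3.4 F [-0.   0.  -1.6] open 0.0120 q [   2.   24.  -28.  123.   18.   37. -132.]
  lin [ 15.2 241.8   0.6] ang [-0.2 -0.1 -4.6]
```

View pics/w14.png

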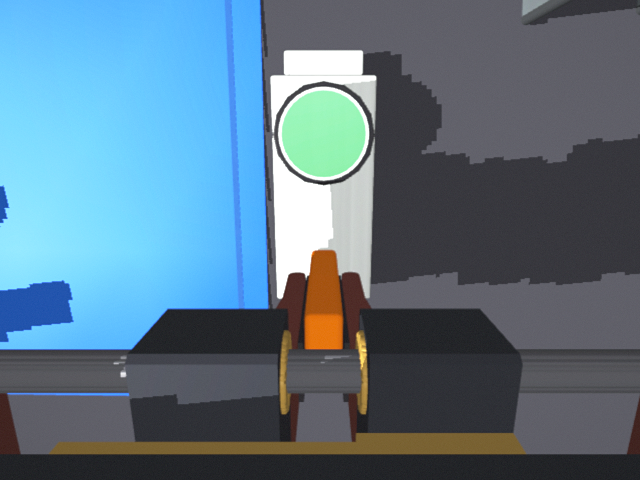

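Request:
{"name": "jog_arm", "arguments": {
  "deltas": [
    {"linear": [1,20,0],"angular": [0,0,-1],"hand": -1},
    {"linear": [3,50,0],"angular": [0,0,-2],"hand": -1},
    {"linear": [5,85,0],"angular": [0,0,-3],"hand": -1},
    {"linear": [8,120,0],"angular": [0,0,-4.5],"hand": -1},
    {"linear": [10,155,0],"angular": [0,0,-4.6],"hand": -1},
    {"linear": [12,190,0],"angular": [0,0,-4.6],"hand": -1},
    {"linear": [14,220,0],"angular": [0,0,-4.6],"hand": -1},
    {"linear": [15,242,0],"angular": [0,0,-4.6],"hand": -1},
    {"linear": [15,242,5],"angular": [0,0,-4.6],"hand": -1},
    {"linear": [15,242,10],"angular": [0,0,-4.6],"hand": -1}
  ]
}}

```text
time_s: 22.9
eef_pos: [0.4399, -0.1197, 0.0403]
eef_rot: [[1.0, 0.019, 0.004], [0.019, -1.0, 0.005], [0.004, -0.004, -1.0]]
force: [1.0, 0.6, -1.8]
opening: 0.0116
```

```bash
python3 -c "
from lane import *
c=blade(1,.035); b=blade(1,-.015)
go((*b,.0325,1.2),(*c,.0325,1.2))
im=shot('wrist','w15')
"
```

```text
t 22.90 p [ 0.4399 -0.1197  0.0403] yaw 1.1 F [ 1.   0.6 -1.8] open 0.0116 q [ 31.  25. -27. 123.  18.  36. -97.]
  lin [-1.3  1.5  7.8] ang [-0.3 -0.2 -0.1]
  lin [48.7  1.4  7.9] ang [-0.3 -0.2 -0.1]
```

View pics/w15.png

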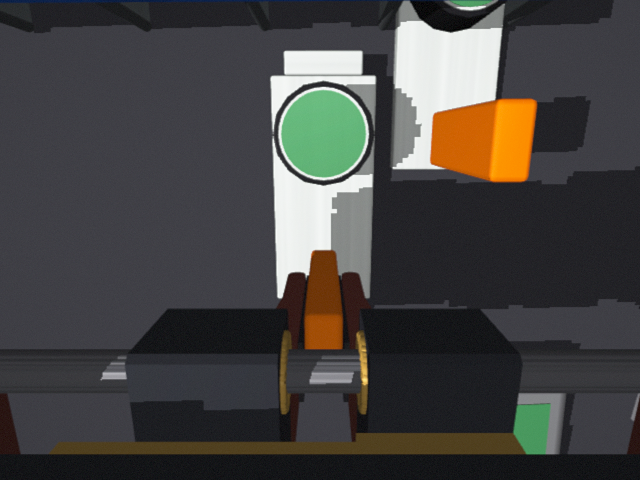

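Request:
{"name": "jog_arm", "arguments": {
  "deltas": [
    {"linear": [-1,1.5,4],"angular": [-0.3,-0.2,0],"hand": -1},
    {"linear": [-1,1.5,7.5],"angular": [-0.3,-0.2,0],"hand": -1},
    {"linear": [4,1.5,7.5],"angular": [-0.3,-0.2,0],"hand": -1},
    {"linear": [11,1.5,7.5],"angular": [-0.3,-0.2,0],"hand": -1},
    {"linear": [18,1.5,7.5],"angular": [-0.3,-0.2,0],"hand": -1},
    {"linear": [25,1.5,7.5],"angular": [-0.3,-0.2,0],"hand": -1},
    {"linear": [32,1.5,7.5],"angular": [-0.3,-0.2,0],"hand": -1},
    {"linear": [39,1.5,7.5],"angular": [-0.3,-0.2,0],"hand": -1},
    {"linear": [46,1.5,7.5],"angular": [-0.3,-0.2,0],"hand": -1},
    {"linear": [49,1.5,7.5],"angular": [-0.3,-0.2,0],"hand": -1}
  ]
}}

```text
time_s: 23.95
eef_pos: [0.4891, -0.1191, 0.0321]
eef_rot: [[1.0, 0.021, -0.001], [0.021, -1.0, -0.0], [-0.001, 0.0, -1.0]]
force: [-5.2, 0.7, 10.2]
opening: 0.0118
```

Request:
{"name": "jog_arm", "arguments": {
  "deltas": [
    {"linear": [3,0,0],"angular": [0,0,0],"hand": -1},
    {"linear": [6,0,0],"angular": [0,0,0],"hand": -1},
    {"linear": [9,0,0],"angular": [0,0,0],"hand": -1},
    {"linear": [12,0,0],"angular": [0,0,0],"hand": -1},
    {"linear": [15,0,0],"angular": [0,0,0],"hand": -1},
    {"linear": [18,0,0],"angular": [0,0,0],"hand": -1}
  ]
}}

```text
time_s: 24.55
eef_pos: [0.5071, -0.1187, 0.0322]
eef_rot: [[1.0, 0.021, -0.001], [0.021, -1.0, -0.0], [-0.001, 0.0, -1.0]]
force: [-3.2, -1.1, 6.5]
opening: 0.0117
```

Not yet at the stop; continue (0.5071 → up to nose 75 mm).

Request:
{"name": "jog_arm", "arguments": {
  "deltas": [
    {"linear": [3,0,0],"angular": [0,0,0],"hand": -1},
    {"linear": [6,0,0],"angular": [0,0,0],"hand": -1},
    {"linear": [9,0,0],"angular": [0,0,0],"hand": -1},
    {"linear": [12,0,0],"angular": [0,0,0],"hand": -1}
  ]
}}

```text
time_s: 24.95
eef_pos: [0.5192, -0.1185, 0.0322]
eef_rot: [[1.0, 0.021, -0.001], [0.021, -1.0, -0.0], [-0.001, 0.0, -1.0]]
force: [-3.0, 0.1, 5.4]
opening: 0.0117
```

Request:
{"name": "jog_arm", "arguments": {
  "deltas": [
    {"linear": [3,0,0],"angular": [0,0,0],"hand": -1},
    {"linear": [6,0,0],"angular": [0,0,0],"hand": -1},
    {"linear": [9,0,0],"angular": [0,0,0],"hand": -1}
  ]
}}

```text
time_s: 25.25
eef_pos: [0.522, -0.1185, 0.0312]
eef_rot: [[1.0, 0.02, -0.014], [0.02, -1.0, -0.001], [-0.014, 0.001, -1.0]]
force: [-23.8, 0.6, 18.1]
opening: 0.012
```

Request:
{"name": "jog_arm", "arguments": {
  "deltas": [
    {"linear": [0,0,-0.5],"angular": [0,0.8,0],"hand": -0.4},
    {"linear": [0,0,-0.5],"angular": [0,0.8,0],"hand": -0.4},
    {"linear": [0,0,-0.5],"angular": [0,0.8,0],"hand": -0.4},
    {"linear": [-15,0,-0.5],"angular": [0,0.8,0],"hand": -0.4},
    {"linear": [-32,0,-0.5],"angular": [0,0.8,0],"hand": -0.4},
    {"linear": [-40,0,0],"angular": [0,0.8,0],"hand": -0.4},
    {"linear": [-40,0,0],"angular": [0,0.8,0],"hand": -1},
    {"linear": [-40,0,10],"angular": [0,0.8,0],"hand": -1},
    {"linear": [-40,0,13],"angular": [0,0.8,0],"hand": -1},
    {"linear": [-40,0,13],"angular": [0,0.8,0],"hand": -1}
  ]
}}

```text
time_s: 26.25
eef_pos: [0.482, -0.119, 0.0179]
eef_rot: [[1.0, 0.021, -0.001], [0.021, -1.0, -0.0], [-0.001, 0.0, -1.0]]
force: [1.0, -0.1, -0.1]
opening: 0.0008
```

Request:
{"name": "jog_arm", "arguments": {
  "deltas": [
    {"linear": [6,0,0],"angular": [0,0,0],"hand": -1},
    {"linear": [12,0,0],"angular": [0,0,0],"hand": -1},
    {"linear": [15,0,0],"angular": [0,0,0],"hand": -1},
    {"linear": [18,0,0],"angular": [0,0,0],"hand": -1},
    {"linear": [20,0,0],"angular": [0,0,0],"hand": -1},
    {"linear": [22,0,0],"angular": [0,0,0],"hand": -1}
  ]
}}

```text
time_s: 26.85
eef_pos: [0.4978, -0.1189, 0.017]
eef_rot: [[1.0, 0.02, -0.013], [0.02, -1.0, -0.001], [-0.013, 0.001, -1.0]]
force: [-23.5, 1.2, 15.9]
opening: 0.0006
```

Request:
{"name": "jog_arm", "arguments": {
  "deltas": [
    {"linear": [2,0,0],"angular": [0,0,0],"hand": -1},
    {"linear": [4,0,0],"angular": [0,0,0],"hand": -1}
  ]
}}

```text
time_s: 27.05
eef_pos: [0.4972, -0.1191, 0.0163]
eef_rot: [[1.0, 0.019, -0.022], [0.019, -1.0, -0.002], [-0.022, 0.002, -1.0]]
force: [-21.0, 0.4, 13.8]
opening: 0.0004
```

Request:
{"name": "jog_arm", "arguments": {
  "deltas": [
    {"linear": [-10,0,0],"angular": [0,1.2,0],"hand": -1},
    {"linear": [-25,0,-30],"angular": [0,1.2,0],"hand": -1},
    {"linear": [-30,0,-80],"angular": [0,1.2,0],"hand": -1},
    {"linear": [-30,0,-130],"angular": [0,1.2,0],"hand": -1},
    {"linear": [-50,-20,-130],"angular": [0,1.2,0],"hand": 0.14},
    {"linear": [-90,-300,-130],"angular": [0,1.2,0],"hand": 0.14},
    {"linear": [-90,-300,-130],"angular": [0,1.2,6],"hand": 0.14},
    {"linear": [-90,-300,-130],"angular": [0,1.2,6],"hand": 0.14},
    {"linear": [-90,-300,-130],"angular": [0,1.2,6],"hand": 0.14},
    {"linear": [-90,-300,-130],"angular": [0,1.2,6],"hand": 0.14}
  ]
}}

```text
time_s: 28.05
eef_pos: [0.4094, 0.1489, 0.1483]
eef_rot: [[0.996, -0.086, 0.001], [-0.086, -0.996, -0.003], [0.001, 0.002, -1.0]]
force: [1.2, 0.1, 0.5]
opening: 0.0449
```

```bash
python3 -c "
from lane import *
im=shot('top','t16'); crop(im,120,150,320,200,2.5,'t16c')
go((0.4142,.3347,.13,-4.3))
"
```

```text
t 28.10 p [0.4078 0.1579 0.149 ] yaw -4.4 F [-0.7  7.7  0.5] open 0.0482 q [   7.   14.  -40.  119.   12.   50. -133.]
  lin [  -7.3 -176.7   19.5] ang [-0.2 -0.1 -0.1]
```

View pics/t16c.png

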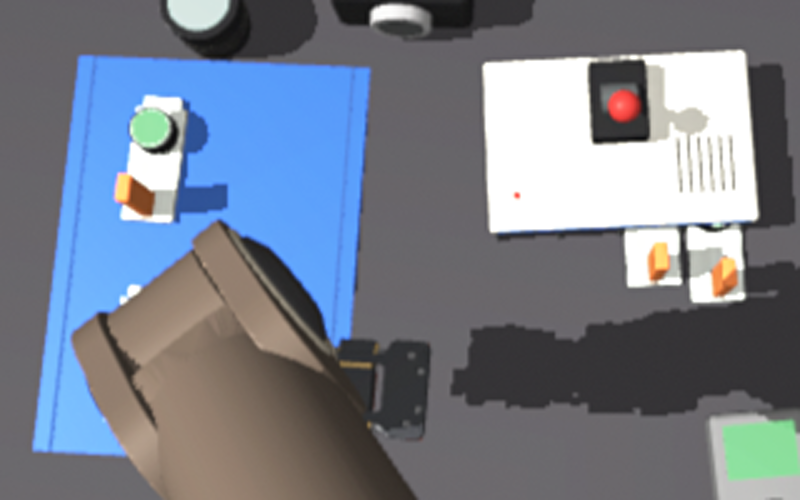

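Request:
{"name": "jog_arm", "arguments": {
  "deltas": [
    {"linear": [-7,-177,19],"angular": [0,0,0],"hand": 0.14},
    {"linear": [-7,-177,19],"angular": [0,0,0],"hand": 0.14},
    {"linear": [-7,-177,19],"angular": [0,0,0],"hand": 0.14},
    {"linear": [-7,-177,19],"angular": [0,0,0],"hand": 0.14},
    {"linear": [-7,-177,19],"angular": [0,0,0],"hand": 0.14},
    {"linear": [-7,-177,19],"angular": [0,0,0],"hand": 0.14}
  ]
}}

```text
time_s: 28.7
eef_pos: [0.4141, 0.3355, 0.1302]
eef_rot: [[0.997, -0.075, 0.001], [-0.075, -0.997, 0.003], [0.001, -0.003, -1.0]]
force: [0.3, -0.6, 0.5]
opening: 0.0503
```

```bash
python3 -c "
from lane import *
shot('wrist','w17')
go((0.4142,.3347,.034,-4.3))
"
```

```text
t 28.75 p [0.4146 0.3342 0.1302] yaw -4.4 F [ 0.  -1.4  0.3] open 0.0499 q [ -14.   25.  -39.  108.   20.   53. -156.]
  lin [-0.6 -0.3 96.2] ang [-0.1 -0.1 -0.1]
```

View pics/w17.png

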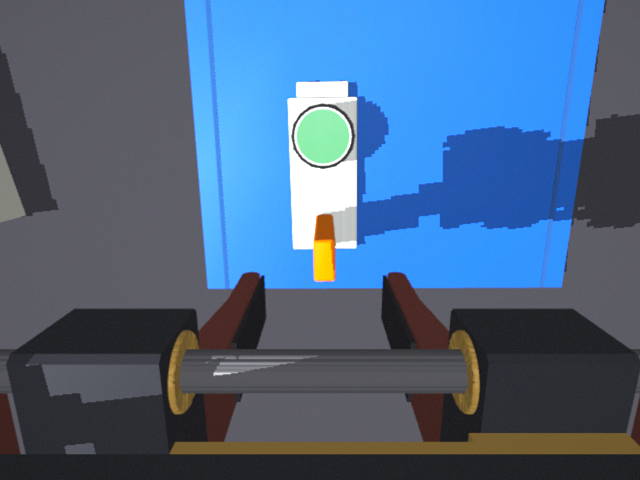

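Request:
{"name": "jog_arm", "arguments": {
  "deltas": [
    {"linear": [-0.5,0,25],"angular": [0,0,-3],"hand": 0.14},
    {"linear": [-0.5,0,55],"angular": [0,0,-3],"hand": 0.14},
    {"linear": [-0.5,0,55],"angular": [0,0,-3],"hand": 0.14}
  ]
}}

```text
time_s: 29.05
eef_pos: [0.4134, 0.3305, 0.0726]
eef_rot: [[1.0, -0.027, -0.002], [-0.027, -1.0, -0.003], [-0.002, 0.003, -1.0]]
force: [0.2, -0.7, -0.1]
opening: 0.0502
```

```bash
python3 -c "
from lane import *
go((0.4142,.3347,.034,-1.4))
"
```

```text
t 29.05 p [0.4134 0.3305 0.0726] yaw -1.6 F [ 0.2 -0.7 -0.1] open 0.0502 q [ -15.   30.  -37.  111.   24.   47. -157.]
  lin [ 0.7 -4.4 38.6] ang [ 0.2  0.1 -0.2]
```

Request:
{"name": "jog_arm", "arguments": {
  "deltas": [
    {"linear": [0.5,-4,25],"angular": [0,0,0],"hand": 0.14},
    {"linear": [0.5,-4,38],"angular": [0,0,0],"hand": 0.14},
    {"linear": [0.5,-4,38],"angular": [0,0,0],"hand": 0.14},
    {"linear": [0.5,-4,38],"angular": [0,0,0],"hand": -1},
    {"linear": [0.5,-4,38],"angular": [0,0,0],"hand": -1},
    {"linear": [0.5,-4,38],"angular": [0,0,0],"hand": -1},
    {"linear": [0.5,-4,38],"angular": [0,0,0],"hand": -1},
    {"linear": [0.5,-4,38],"angular": [0,0,0],"hand": -1}
  ]
}}

```text
time_s: 29.85
eef_pos: [0.4141, 0.3345, 0.035]
eef_rot: [[1.0, -0.027, -0.002], [-0.027, -1.0, -0.002], [-0.001, 0.002, -1.0]]
force: [0.1, 1.3, 0.2]
opening: 0.0134
```

```bash
python3 -c "
from lane import *
shot('wrist','w18')
b=blade(2,-.015)
go((*b,.05,1.2))
"
```

```text
t 29.90 p [0.4142 0.3346 0.035 ] yaw -1.6 F [-0.6 -0.1  2.8] open 0.0120 q [ -18.   33.  -34.  112.   27.   43. -160.]
  lin [ 34.2 400.9 -14.2] ang [ 0.1  0.1 -2.8]
```

View pics/w18.png

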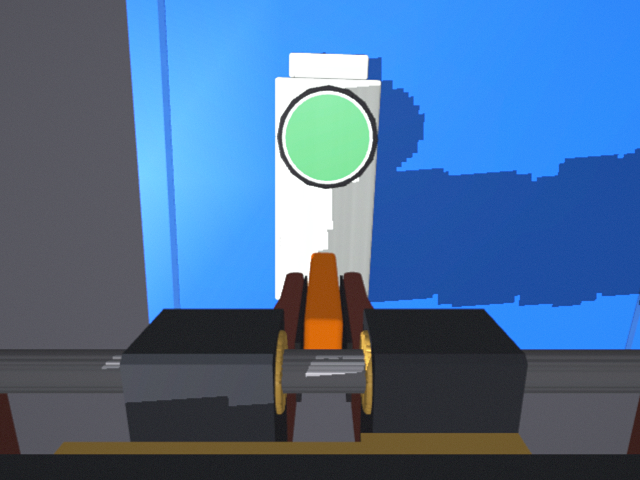

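Request:
{"name": "jog_arm", "arguments": {
  "deltas": [
    {"linear": [0,0,0],"angular": [0,0,0],"hand": -1},
    {"linear": [0,0,-8],"angular": [0,0,0],"hand": -1},
    {"linear": [0,0,-17],"angular": [0,0,0],"hand": -1},
    {"linear": [0,10,-17],"angular": [0,0,0],"hand": -1},
    {"linear": [0,40,-17],"angular": [0,0,0],"hand": -1},
    {"linear": [5,75,-17],"angular": [0,0,-1],"hand": -1},
    {"linear": [8,110,-17],"angular": [0,0,-2],"hand": -1},
    {"linear": [10,145,-17],"angular": [0,0,-2.8],"hand": -1},
    {"linear": [12,180,-17],"angular": [0,0,-2.8],"hand": -1},
    {"linear": [15,215,-17],"angular": [0,0,-2.8],"hand": -1}
  ]
}}

```text
time_s: 30.9
eef_pos: [0.4228, 0.117, 0.0525]
eef_rot: [[1.0, 0.021, -0.001], [0.021, -1.0, -0.003], [-0.002, 0.003, -1.0]]
force: [1.0, 0.5, -2.0]
opening: 0.0117
```

```bash
python3 -c "
from lane import *
b=blade(2,-.015)
go((*b,.05,1.2))
"
```

```text
t 30.90 p [0.4228 0.117  0.0525] yaw 1.2 F [ 1.   0.5 -2. ] open 0.0117 q [   9.   24.  -37.  124.   24.   39. -133.]
  lin [ 10.7 184.4   3. ] ang [0.2 0.1 0. ]
```

Request:
{"name": "jog_arm", "arguments": {
  "deltas": [
    {"linear": [2,30,0],"angular": [0,0,0],"hand": -1},
    {"linear": [4,65,0],"angular": [0,0,0],"hand": -1},
    {"linear": [6,100,0],"angular": [0,0,0],"hand": -1},
    {"linear": [8,135,0],"angular": [0,0,0],"hand": -1},
    {"linear": [10,165,0],"angular": [0,0,0],"hand": -1},
    {"linear": [10.5,184,0],"angular": [0,0,0],"hand": -1},
    {"linear": [10.5,184,4],"angular": [0,0,0],"hand": -1},
    {"linear": [10.5,184,10],"angular": [0,0,0],"hand": -1},
    {"linear": [10.5,184,12],"angular": [0,0,0],"hand": -1}
  ]
}}

```text
time_s: 31.8
eef_pos: [0.4367, -0.0659, 0.0405]
eef_rot: [[1.0, 0.022, -0.002], [0.022, -1.0, -0.002], [-0.002, 0.002, -1.0]]
force: [0.5, 0.8, -2.7]
opening: 0.0124
```

```bash
python3 -c "
from lane import *
b=blade(2,-.015)
go((*b,.0325,1.2),(*blade(2,.035),.0325,1.2))
shot('wrist','w19')
"
```

```text
t 31.80 p [ 0.4367 -0.0659  0.0405] yaw 1.3 F [ 0.5  0.8 -2.7] open 0.0124 q [  31.   25.  -35.  124.   24.   37. -109.]
  lin [0.8 1.3 8. ] ang [0.1 0.1 0.1]
  lin [50.8  1.3  7.9] ang [0.1 0.1 0.1]
```

View pics/w19.png

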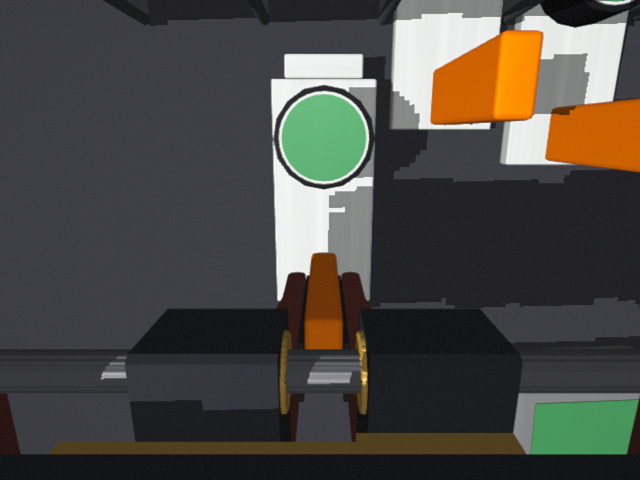

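Request:
{"name": "jog_arm", "arguments": {
  "deltas": [
    {"linear": [0,1,4],"angular": [0,0,0],"hand": -1},
    {"linear": [0,1,7.5],"angular": [0,0,0],"hand": -1},
    {"linear": [5,1,7.5],"angular": [0,0,0],"hand": -1},
    {"linear": [12,1,7.5],"angular": [0,0,0],"hand": -1},
    {"linear": [19,1,7.5],"angular": [0,0,0],"hand": -1},
    {"linear": [26,1,7.5],"angular": [0,0,0],"hand": -1},
    {"linear": [33,1,7.5],"angular": [0,0,0],"hand": -1},
    {"linear": [40,1,7.5],"angular": [0,0,0],"hand": -1},
    {"linear": [47,1,7.5],"angular": [0,0,0],"hand": -1},
    {"linear": [52,1,7.5],"angular": [0,0,0],"hand": -1}
  ]
}}

```text
time_s: 32.85
eef_pos: [0.4893, -0.0654, 0.0327]
eef_rot: [[1.0, 0.023, -0.002], [0.023, -1.0, -0.002], [-0.002, 0.002, -1.0]]
force: [0.3, 0.3, -2.1]
opening: 0.0119
```

Request:
{"name": "jog_arm", "arguments": {
  "deltas": [
    {"linear": [3,0,0],"angular": [0,0,0],"hand": -1},
    {"linear": [6,0,0],"angular": [0,0,0],"hand": -1},
    {"linear": [9,0,0],"angular": [0,0,0],"hand": -1},
    {"linear": [12,0,0],"angular": [0,0,0],"hand": -1}
  ]
}}

```text
time_s: 33.25
eef_pos: [0.4981, -0.0652, 0.0325]
eef_rot: [[1.0, 0.023, -0.009], [0.023, -1.0, -0.003], [-0.009, 0.003, -1.0]]
force: [-18.2, 0.4, 15.4]
opening: 0.0119
```

Request:
{"name": "jog_arm", "arguments": {
  "deltas": [
    {"linear": [3,0,0],"angular": [0,0,0],"hand": -1},
    {"linear": [6,0,0],"angular": [0,0,0],"hand": -1},
    {"linear": [9,0,0],"angular": [0,0,0],"hand": -1}
  ]
}}

```text
time_s: 33.55
eef_pos: [0.5005, -0.0651, 0.0318]
eef_rot: [[1.0, 0.023, -0.021], [0.023, -1.0, -0.005], [-0.021, 0.005, -1.0]]
force: [-22.9, 1.1, 18.8]
opening: 0.0118
```

Request:
{"name": "jog_arm", "arguments": {
  "deltas": [
    {"linear": [0,0,-0.5],"angular": [0,1.2,0],"hand": -0.4},
    {"linear": [0,0,-0.5],"angular": [0,1.2,0],"hand": -0.4},
    {"linear": [0,0,-0.5],"angular": [0,1.2,0],"hand": -0.4},
    {"linear": [-15,0,-0.5],"angular": [0,1.2,0],"hand": -0.4},
    {"linear": [-32,0,-0.5],"angular": [0,1.2,0],"hand": -0.4},
    {"linear": [-42,0,0],"angular": [0,1.2,0],"hand": -0.4},
    {"linear": [-42,0,0],"angular": [0,1.2,0],"hand": -1},
    {"linear": [-42,0,10],"angular": [0,1.2,0],"hand": -1},
    {"linear": [-42,0,14],"angular": [0,1.2,0],"hand": -1},
    {"linear": [-42,0,14],"angular": [0,1.2,0],"hand": -1}
  ]
}}

```text
time_s: 34.55
eef_pos: [0.4582, -0.066, 0.0178]
eef_rot: [[1.0, 0.023, -0.001], [0.023, -1.0, -0.004], [-0.001, 0.004, -1.0]]
force: [-0.6, 0.4, -0.1]
opening: 0.0008
```

Request:
{"name": "jog_arm", "arguments": {
  "deltas": [
    {"linear": [6,0,0],"angular": [0,0,0],"hand": -1},
    {"linear": [12,0,0],"angular": [0,0,0],"hand": -1},
    {"linear": [15,0,0],"angular": [0,0,0],"hand": -1},
    {"linear": [18,0,0],"angular": [0,0,0],"hand": -1},
    {"linear": [20,0,0],"angular": [0,0,0],"hand": -1},
    {"linear": [22,0,0],"angular": [0,0,0],"hand": -1}
  ]
}}

```text
time_s: 35.15
eef_pos: [0.4749, -0.0659, 0.0169]
eef_rot: [[1.0, 0.023, -0.011], [0.023, -1.0, -0.006], [-0.012, 0.006, -1.0]]
force: [-21.5, 1.5, 14.5]
opening: 0.0004
```

Request:
{"name": "jog_arm", "arguments": {
  "deltas": [
    {"linear": [2,0,0],"angular": [0,0,0],"hand": -1},
    {"linear": [4,0,0],"angular": [0,0,0],"hand": -1}
  ]
}}

```text
time_s: 35.35
eef_pos: [0.4744, -0.0661, 0.0163]
eef_rot: [[1.0, 0.023, -0.02], [0.022, -1.0, -0.008], [-0.02, 0.007, -1.0]]
force: [-19.5, 0.1, 13.9]
opening: 0.0004
```

Request:
{"name": "jog_arm", "arguments": {
  "deltas": [
    {"linear": [-10,0,0],"angular": [0,1.2,0],"hand": -1},
    {"linear": [-20,0,-30],"angular": [0,1.2,0],"hand": -1},
    {"linear": [-20,0,-80],"angular": [0,1.2,0],"hand": -1},
    {"linear": [-20,0,-125],"angular": [0,1.2,0],"hand": 0.14},
    {"linear": [-10,-50,-125],"angular": [0,1.2,3],"hand": 0.14},
    {"linear": [0,-250,-125],"angular": [0,1.2,6],"hand": 0.14},
    {"linear": [0,-250,-125],"angular": [0,1.2,6],"hand": 0.14},
    {"linear": [0,-250,-125],"angular": [0,1.2,6],"hand": 0.14},
    {"linear": [0,-250,-125],"angular": [0,1.2,6],"hand": 0.14},
    {"linear": [0,-250,-125],"angular": [0,1.2,6],"hand": 0.14}
  ]
}}

```text
time_s: 36.35
eef_pos: [0.4703, 0.193, 0.1403]
eef_rot: [[0.997, -0.072, 0.002], [-0.072, -0.997, -0.003], [0.003, 0.003, -1.0]]
force: [-0.3, -0.6, -0.0]
opening: 0.0496
```

```bash
python3 -c "
from lane import *
im=shot('top','t20'); crop(im,120,150,320,200,2.5,'t20c')
go((0.5874,.3311,.13,-5.3))
"
```

```text
t 36.40 p [0.4706 0.1893 0.1398] yaw -4.3 F [-0.6 -1.1 -0.4] open 0.0497 q [   6.   23.  -42.  111.   19.   53. -140.]
  lin [ 105.8 -150.2    9.2] ang [ 0.3 -0.1  1. ]
```

View pics/t20c.png

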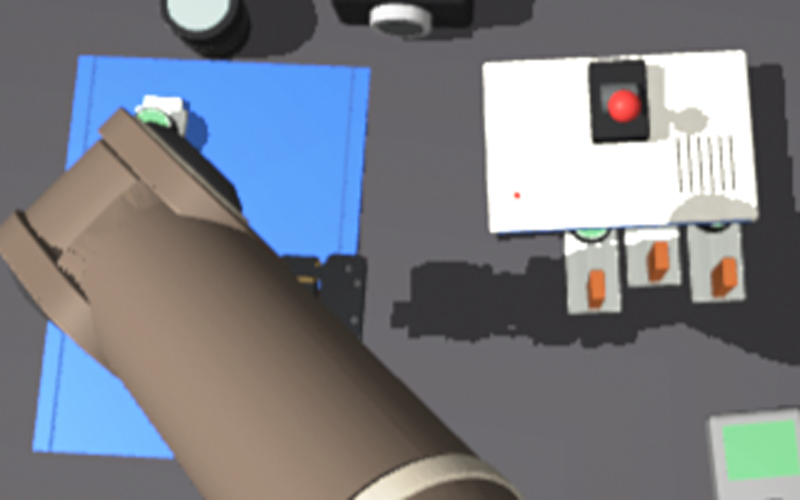

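Request:
{"name": "jog_arm", "arguments": {
  "deltas": [
    {"linear": [106,-150,9],"angular": [0,0,1],"hand": 0.14},
    {"linear": [106,-150,9],"angular": [0,0,1],"hand": 0.14},
    {"linear": [106,-150,9],"angular": [0,0,1],"hand": 0.14},
    {"linear": [106,-150,9],"angular": [0,0,1],"hand": 0.14},
    {"linear": [106,-150,9],"angular": [0,0,1],"hand": 0.14},
    {"linear": [106,-150,9],"angular": [0,0,1],"hand": 0.14}
  ]
}}

```text
time_s: 37.0
eef_pos: [0.5876, 0.3298, 0.1292]
eef_rot: [[0.996, -0.093, -0.0], [-0.093, -0.996, -0.007], [0.001, 0.007, -1.0]]
force: [-0.2, -0.2, -0.5]
opening: 0.0501
```

```bash
python3 -c "
from lane import *
shot('wrist','w21')
go((0.5874,.3311,.034,-5.3))
"
```

```text
t 37.05 p [0.5875 0.329  0.1295] yaw -5.4 F [ 0.2 -0.4 -0.1] open 0.0498 q [  -9.   38.  -38.   87.   25.   63. -148.]
  lin [-0.4 -2.7 95.5] ang [ 0.4 -0.1 -0.1]
```

View pics/w21.png

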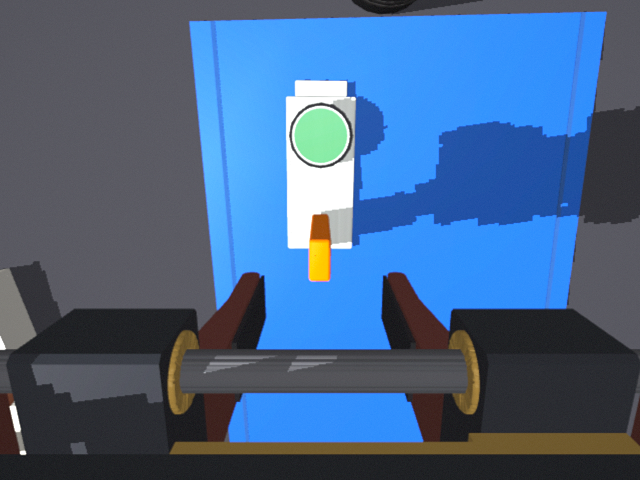

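Request:
{"name": "jog_arm", "arguments": {
  "deltas": [
    {"linear": [0,-2,45],"angular": [0,0,0],"hand": 0.14},
    {"linear": [0,-2,80],"angular": [0,0,0],"hand": 0.14},
    {"linear": [0,-2,95],"angular": [0,0,0],"hand": 0.14},
    {"linear": [0,-2,95],"angular": [0,0,0],"hand": -1},
    {"linear": [0,-2,95],"angular": [0,0,0],"hand": -1},
    {"linear": [0,-2,95],"angular": [0,0,0],"hand": -1},
    {"linear": [0,-2,95],"angular": [0,0,0],"hand": -1},
    {"linear": [0,-2,95],"angular": [0,0,0],"hand": -1},
    {"linear": [0,-2,95],"angular": [0,0,0],"hand": -1}
  ]
}}

```text
time_s: 37.95
eef_pos: [0.5883, 0.3311, 0.0358]
eef_rot: [[0.996, -0.093, 0.002], [-0.093, -0.996, -0.006], [0.003, 0.006, -1.0]]
force: [-0.9, -0.4, 6.1]
opening: 0.0117
```

```bash
python3 -c "
from lane import *
b=blade(3,-.015)
go((.44,.2,.05,1.2),(*b,.05,1.2))
"
```

```text
t 37.95 p [0.5883 0.3311 0.0358] yaw -5.4 F [-0.9 -0.4  6.1] open 0.0117 q [ -11.   44.  -35.   91.   30.   54. -151.]
  lin [-135.3  144.5  -13.7] ang [ 0.3 -0.1 -6.6]
  lin [-119.1  357.   -12.4] ang [ 0.3 -0.1 -6.6]
```

Request:
{"name": "jog_arm", "arguments": {
  "deltas": [
    {"linear": [0,0,-8],"angular": [0,0,0],"hand": -1},
    {"linear": [0,0,-16],"angular": [0,0,0],"hand": -1},
    {"linear": [-10,8,-16],"angular": [0,0,0],"hand": -1},
    {"linear": [-30,25,-16],"angular": [0,0,0],"hand": -1},
    {"linear": [-55,48,-16],"angular": [0,0,-1],"hand": -1},
    {"linear": [-80,75,-16],"angular": [0,0,-2],"hand": -1},
    {"linear": [-105,100,-16],"angular": [0,0,-3],"hand": -1},
    {"linear": [-130,130,-16],"angular": [0,0,-4],"hand": -1},
    {"linear": [-135,155,-16],"angular": [0,0,-6.6],"hand": -1},
    {"linear": [-135,170,-16],"angular": [0,0,-6.6],"hand": -1}
  ]
}}

```text
time_s: 38.95
eef_pos: [0.4365, 0.1723, 0.0528]
eef_rot: [[1.0, 0.023, 0.002], [0.023, -1.0, -0.008], [0.001, 0.008, -1.0]]
force: [1.6, -0.1, -2.0]
opening: 0.012
```

```bash
python3 -c "
from lane import *
b=blade(3,-.015)
go((*b,.05,1.2))
"
```

```text
t 38.95 p [0.4365 0.1723 0.0528] yaw 1.3 F [ 1.6 -0.1 -2. ] open 0.0120 q [   5.   28.  -41.  120.   28.   42. -142.]
  lin [ -4.5 185.3   4.4] ang [ 0.5 -0.1  0.1]
```

Request:
{"name": "jog_arm", "arguments": {
  "deltas": [
    {"linear": [0,30,0],"angular": [0.2,0,0],"hand": -1},
    {"linear": [-2,65,0],"angular": [0.4,0,0],"hand": -1},
    {"linear": [-3,100,0],"angular": [0.5,0,0],"hand": -1},
    {"linear": [-4,135,0],"angular": [0.5,0,0],"hand": -1},
    {"linear": [-4.5,165,0],"angular": [0.5,0,0],"hand": -1},
    {"linear": [-4.5,185,0],"angular": [0.5,0,0],"hand": -1},
    {"linear": [-4.5,185,4],"angular": [0.5,0,0],"hand": -1},
    {"linear": [-4.5,185,10],"angular": [0.5,0,0],"hand": -1},
    {"linear": [-4.5,185,12],"angular": [0.5,0,0],"hand": -1}
  ]
}}

```text
time_s: 39.85
eef_pos: [0.4361, -0.0117, 0.0419]
eef_rot: [[1.0, 0.025, 0.001], [0.025, -1.0, 0.001], [0.001, -0.001, -1.0]]
force: [-0.3, 0.1, -2.8]
opening: 0.012
```

```bash
python3 -c "
from lane import *
b=blade(3,-.015)
go((*b,.0335,1.2),(*blade(3,.035),.0335,1.2))
shot('wrist','w22')
"
```

```text
t 39.85 p [ 0.4361 -0.0117  0.0419] yaw 1.4 F [-0.3  0.1 -2.8] open 0.0120 q [  28.   26.  -40.  125.   27.   38. -119.]
  lin [0.2 1.4 8.4] ang [-0.1 -0.1  0.2]
  lin [50.2  1.6  8.5] ang [-0.1 -0.1  0.2]
```

View pics/w22.png

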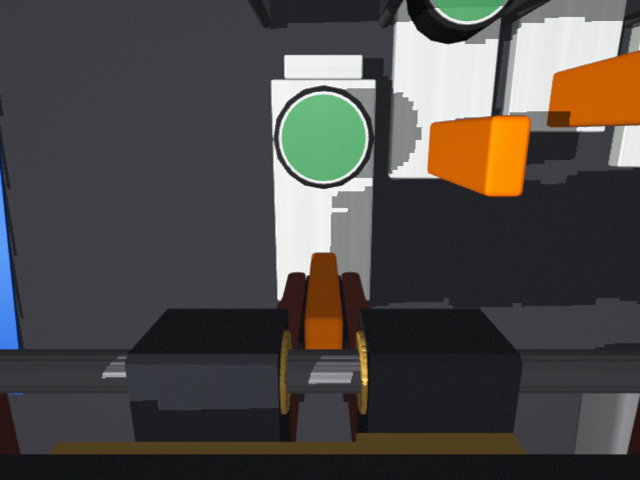

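Request:
{"name": "jog_arm", "arguments": {
  "deltas": [
    {"linear": [0,1.2,4],"angular": [0,0,0.2],"hand": -1},
    {"linear": [0,1.2,8],"angular": [0,0,0.2],"hand": -1},
    {"linear": [5,1.2,8.5],"angular": [0,0,0.2],"hand": -1},
    {"linear": [12,1.2,8.5],"angular": [0,0,0.2],"hand": -1},
    {"linear": [19,1.2,8.5],"angular": [0,0,0.2],"hand": -1},
    {"linear": [26,1.2,8.5],"angular": [0,0,0.2],"hand": -1},
    {"linear": [33,1.2,8.5],"angular": [0,0,0.2],"hand": -1},
    {"linear": [40,1.3,8.5],"angular": [0,0,0.2],"hand": -1},
    {"linear": [47,1.4,8.5],"angular": [0,0,0.2],"hand": -1},
    {"linear": [52,1.4,8.5],"angular": [0,0,0.2],"hand": -1}
  ]
}}

```text
time_s: 40.9
eef_pos: [0.4889, -0.0116, 0.0332]
eef_rot: [[1.0, 0.021, 0.001], [0.021, -1.0, 0.001], [0.001, -0.001, -1.0]]
force: [-0.9, 0.9, 0.6]
opening: 0.012
```

Request:
{"name": "jog_arm", "arguments": {
  "deltas": [
    {"linear": [3,0,0],"angular": [0,0,0],"hand": -1},
    {"linear": [6,0,0],"angular": [0,0,0],"hand": -1},
    {"linear": [9,0,0],"angular": [0,0,0],"hand": -1},
    {"linear": [12,0,0],"angular": [0,0,0],"hand": -1}
  ]
}}

```text
time_s: 41.3
eef_pos: [0.5011, -0.0114, 0.0332]
eef_rot: [[1.0, 0.022, 0.001], [0.022, -1.0, 0.001], [0.001, -0.001, -1.0]]
force: [-1.1, -0.6, 0.9]
opening: 0.0116
```

Request:
{"name": "jog_arm", "arguments": {
  "deltas": [
    {"linear": [3,0,0],"angular": [0,0,0],"hand": -1},
    {"linear": [6,0,0],"angular": [0,0,0],"hand": -1},
    {"linear": [9,0,0],"angular": [0,0,0],"hand": -1},
    {"linear": [12,0,0],"angular": [0,0,0],"hand": -1}
  ]
}}

```text
time_s: 41.7
eef_pos: [0.5133, -0.0111, 0.0333]
eef_rot: [[1.0, 0.022, 0.001], [0.022, -1.0, 0.001], [0.001, -0.001, -1.0]]
force: [-1.1, 0.2, 1.5]
opening: 0.0118
```

Request:
{"name": "jog_arm", "arguments": {
  "deltas": [
    {"linear": [3,0,0],"angular": [0,0,0],"hand": -1},
    {"linear": [6,0,0],"angular": [0,0,0],"hand": -1},
    {"linear": [9,0,0],"angular": [0,0,0],"hand": -1}
  ]
}}

```text
time_s: 42.0
eef_pos: [0.5215, -0.011, 0.0332]
eef_rot: [[1.0, 0.021, -0.001], [0.021, -1.0, 0.001], [-0.001, -0.001, -1.0]]
force: [-14.6, -0.3, 15.4]
opening: 0.0119
```

Request:
{"name": "jog_arm", "arguments": {
  "deltas": [
    {"linear": [3,0,0],"angular": [0,0,0],"hand": -1},
    {"linear": [6,0,0],"angular": [0,0,0],"hand": -1}
  ]
}}

```text
time_s: 42.2
eef_pos: [0.5228, -0.0109, 0.0328]
eef_rot: [[1.0, 0.022, -0.01], [0.022, -1.0, -0.001], [-0.01, 0.001, -1.0]]
force: [-21.2, -0.2, 18.6]
opening: 0.0119
```

Request:
{"name": "jog_arm", "arguments": {
  "deltas": [
    {"linear": [0,0,-0.5],"angular": [0,0.8,0],"hand": -0.4},
    {"linear": [0,0,-0.5],"angular": [0,0.8,0],"hand": -0.4},
    {"linear": [0,0,-0.5],"angular": [0,0.8,0],"hand": -0.4},
    {"linear": [-15,0,-0.5],"angular": [0,0.8,0],"hand": -0.4},
    {"linear": [-32,0,-0.5],"angular": [0,0.8,0],"hand": -0.4},
    {"linear": [-42,0,0],"angular": [0,0.8,0],"hand": -0.4},
    {"linear": [-42,0,0],"angular": [0,0.8,0],"hand": -1},
    {"linear": [-42,0,10],"angular": [0,0.8,0],"hand": -1},
    {"linear": [-42,0,14],"angular": [0,0.8,0],"hand": -1},
    {"linear": [-42,0,14],"angular": [0,0.8,0],"hand": -1}
  ]
}}

```text
time_s: 43.2
eef_pos: [0.4807, -0.0117, 0.0183]
eef_rot: [[1.0, 0.022, 0.003], [0.022, -1.0, -0.001], [0.003, 0.001, -1.0]]
force: [-0.5, -0.0, 0.3]
opening: 0.0008
```

Request:
{"name": "jog_arm", "arguments": {
  "deltas": [
    {"linear": [6,0,0],"angular": [0,0,0],"hand": -1},
    {"linear": [12,0,0],"angular": [0,0,0],"hand": -1},
    {"linear": [15,0,0],"angular": [0,0,0],"hand": -1},
    {"linear": [18,0,0],"angular": [0,0,0],"hand": -1},
    {"linear": [20,0,0],"angular": [0,0,0],"hand": -1},
    {"linear": [22,0,0],"angular": [0,0,0],"hand": -1}
  ]
}}

```text
time_s: 43.8
eef_pos: [0.4991, -0.0115, 0.0178]
eef_rot: [[1.0, 0.022, -0.004], [0.022, -1.0, -0.002], [-0.004, 0.002, -1.0]]
force: [-16.9, 0.4, 11.2]
opening: 0.0004
```

Request:
{"name": "jog_arm", "arguments": {
  "deltas": [
    {"linear": [2,0,0],"angular": [0,0,0],"hand": -1},
    {"linear": [4,0,0],"angular": [0,0,0],"hand": -1}
  ]
}}

```text
time_s: 44.0
eef_pos: [0.4987, -0.0117, 0.0171]
eef_rot: [[1.0, 0.022, -0.012], [0.022, -1.0, -0.004], [-0.012, 0.004, -1.0]]
force: [-19.9, 0.8, 14.4]
opening: 0.0005
```

Request:
{"name": "jog_arm", "arguments": {
  "deltas": [
    {"linear": [-10,0,0],"angular": [0,0.8,0],"hand": -1},
    {"linear": [-20,0,-30],"angular": [0,0.8,0],"hand": -1},
    {"linear": [-20,0,-80],"angular": [0,0.8,0],"hand": -1},
    {"linear": [-20,0,-130],"angular": [0,0.8,0],"hand": -1},
    {"linear": [-30,-80,-180],"angular": [0,0.8,0],"hand": -1},
    {"linear": [-30,-200,-180],"angular": [0,0.8,0],"hand": -1},
    {"linear": [-30,-200,-180],"angular": [0,0.8,0],"hand": -1},
    {"linear": [-30,-200,-180],"angular": [0,0.8,0],"hand": -1},
    {"linear": [-30,-200,-180],"angular": [0,0.8,0],"hand": -1}
  ]
}}

```text
time_s: 44.9
eef_pos: [0.4654, 0.1949, 0.1984]
eef_rot: [[1.0, 0.03, 0.005], [0.03, -1.0, 0.0], [0.005, 0.0, -1.0]]
force: [-0.2, 0.2, -0.9]
opening: 0.0004
```

```bash
python3 -c "
from lane import *
im=shot('top','t23'); crop(im,200,140,350,220,2.28,'t23c')
c=cam('top')
go((0.585,-.0895,.2,1.2),(0.585,-.0895,.117,1.2))
"
```

```text
t 44.95 p [0.4656 0.1935 0.1979] yaw 1.7 F [0.2 0.9 0.2] open 0.0007 q [  12.   20.  -50.  107.   18.   60. -133.]
  lin [111.1 286.4  -1.3] ang [ 0.1 -0.2  0.5]
  lin [110.8 286.3  81.7] ang [ 0.1 -0.2  0.5]
```

View pics/t23c.png

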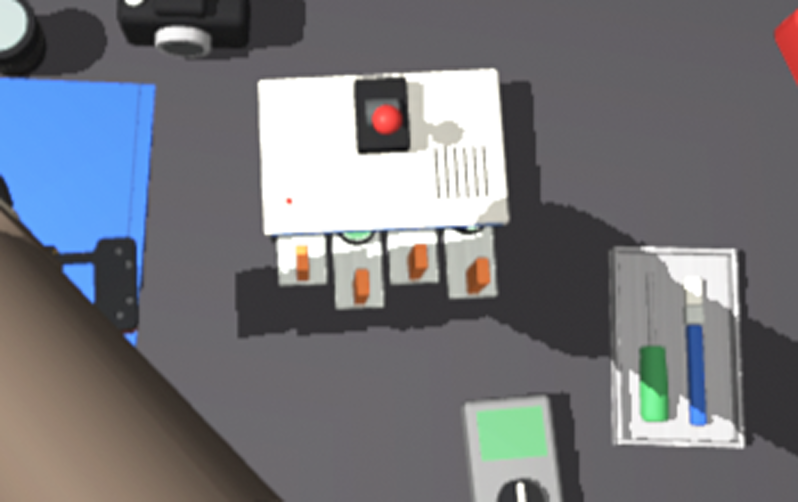

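```bash
python3 -c "
from lane import *
for l,(u,v) in zip((3,2,1,0),[(302,286),(359,308),(414,283),(473,298)]):
    print(l,p2w('top',(200+u/2.28,140+v/2.28),.006).round(4))
"
```

```text
3 [ 0.5053 -0.0098  0.006 ]
2 [ 0.4827 -0.0642  0.006 ]
1 [ 0.5058 -0.1179  0.006 ]
0 [ 0.49   -0.1738  0.006 ]
```

Request:
{"name": "jog_arm", "arguments": {
  "deltas": [
    {"linear": [20,50,-2],"angular": [0,0,0.4],"hand": -1},
    {"linear": [111,286,-2],"angular": [0,0,0.4],"hand": -1},
    {"linear": [111,286,-2],"angular": [0,0,0.4],"hand": -1},
    {"linear": [111,286,-2],"angular": [0,0,0.4],"hand": -1},
    {"linear": [111,286,-2],"angular": [0,0,0.4],"hand": -1},
    {"linear": [111,286,-2],"angular": [0,0,0.4],"hand": -1},
    {"linear": [111,286,-2],"angular": [0,0,0.4],"hand": -1},
    {"linear": [111,286,-2],"angular": [0,0,0.4],"hand": -1}
  ]
}}

```text
time_s: 45.75
eef_pos: [0.5843, -0.0922, 0.1997]
eef_rot: [[1.0, 0.017, 0.002], [0.017, -1.0, -0.001], [0.002, 0.001, -1.0]]
force: [0.4, 0.7, -0.1]
opening: 0.0006
```

```bash
python3 -c "
from lane import *
shot('wrist','w24')
go((0.585,-.0895,.117,1.2))
"
```

```text
t 45.80 p [ 0.5841 -0.09    0.2001] yaw 1.2 F [-1.   0.5  0.4] open 0.0004 q [  35.   27.  -43.   96.   20.   65. -102.]
  lin [ 0.6 -0.5 83.1] ang [ 0.  -0.2 -0. ]
```

View pics/w24.png

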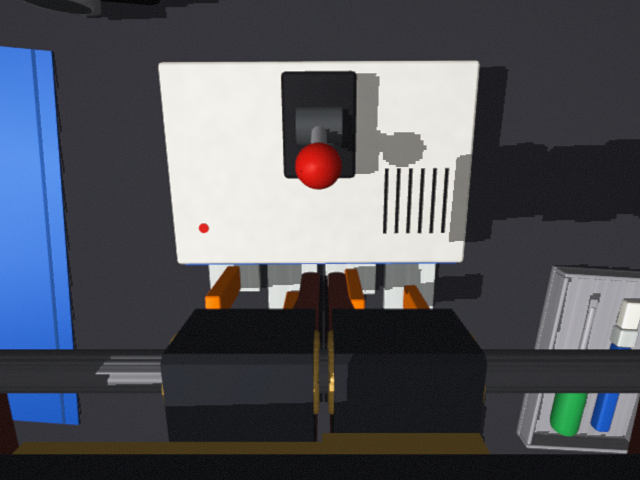

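Request:
{"name": "jog_arm", "arguments": {
  "deltas": [
    {"linear": [0,0,45],"angular": [0,0,0],"hand": -1},
    {"linear": [0,0,82],"angular": [0,0,0],"hand": -1},
    {"linear": [0,0,82],"angular": [0,0,0],"hand": -1},
    {"linear": [12,0,82],"angular": [0,0,0],"hand": -1},
    {"linear": [24,0,82],"angular": [0,0,0],"hand": -1},
    {"linear": [34,0,82],"angular": [0,0,0],"hand": -1},
    {"linear": [44,0,82],"angular": [0,0,0],"hand": -1},
    {"linear": [54,0,82],"angular": [0,0,0],"hand": -1},
    {"linear": [64,0,82],"angular": [0,0,0],"hand": -1},
    {"linear": [72,0,82],"angular": [0,0,0],"hand": -1}
  ]
}}

```text
time_s: 46.8
eef_pos: [0.6572, -0.0884, 0.1183]
eef_rot: [[1.0, 0.02, 0.003], [0.02, -1.0, -0.0], [0.003, 0.0, -1.0]]
force: [-1.7, 0.9, -0.8]
opening: 0.0007
```

Request:
{"name": "jog_arm", "arguments": {
  "deltas": [
    {"linear": [4,0,0],"angular": [0,0,0],"hand": -1},
    {"linear": [8,0,0],"angular": [0,0,0],"hand": -1},
    {"linear": [10,0,0],"angular": [0,0,0],"hand": -1}
  ]
}}

```text
time_s: 47.1
eef_pos: [0.6628, -0.0882, 0.1175]
eef_rot: [[1.0, 0.021, -0.008], [0.021, -1.0, -0.001], [-0.008, 0.001, -1.0]]
force: [-21.2, 0.3, 10.8]
opening: 0.0006
```

Request:
{"name": "jog_arm", "arguments": {
  "deltas": [
    {"linear": [3,0,0],"angular": [0,0,0],"hand": -1},
    {"linear": [5,0,0],"angular": [0,0,0],"hand": -1}
  ]
}}

```text
time_s: 47.3
eef_pos: [0.6628, -0.0882, 0.1171]
eef_rot: [[1.0, 0.021, -0.019], [0.021, -1.0, -0.003], [-0.019, 0.002, -1.0]]
force: [-24.7, 0.0, 16.4]
opening: 0.0003
```

Request:
{"name": "jog_arm", "arguments": {
  "deltas": [
    {"linear": [-8,0,0],"angular": [0,1,0],"hand": -1},
    {"linear": [-25,0,-10],"angular": [0,1,0],"hand": -1},
    {"linear": [-60,0,-50],"angular": [0,1,0],"hand": -1},
    {"linear": [-100,0,-90],"angular": [0,1,0],"hand": -1},
    {"linear": [-150,-50,-120],"angular": [0,1,0],"hand": -1},
    {"linear": [-200,-250,-130],"angular": [0,1,0],"hand": -1},
    {"linear": [-200,-250,-130],"angular": [0,1,0],"hand": -1},
    {"linear": [-200,-250,-130],"angular": [0,1,0],"hand": -1},
    {"linear": [-200,-250,-130],"angular": [0,1,0],"hand": -1},
    {"linear": [-200,-250,-130],"angular": [0,1,0],"hand": -1}
  ]
}}

```text
time_s: 48.3
eef_pos: [0.4589, 0.1614, 0.2514]
eef_rot: [[1.0, 0.024, 0.001], [0.024, -1.0, -0.001], [0.001, 0.001, -1.0]]
force: [0.6, -0.0, 0.4]
opening: 0.0003
```

```bash
python3 -c "
from lane import *
im=shot('top','t25'); crop(im,200,140,350,220,2.28,'t25c'); shot('scene','s25')
for l,y in enumerate((-.081,-.027,.027,.081)): print(l,w2p('top',[*hood(0,y),.006]))
print(env.get_obs()['eef_pos'],env.get_obs()['time_s'])
a=cv2.imread('pics/t23.png').astype(int);b=im.astype(int)
d=np.abs(a-b).sum(2)[140:360,300:550]>60
print(d.sum())
"
```

```text
0 [405.48500217 241.70130927]
1 [381.07357885 242.76314145]
2 [356.70922028 243.82292644]
3 [332.39179049 244.88067016]
[0.45858707 0.16338048 0.25173638] 48.4
5248
```

View pics/t25c.png

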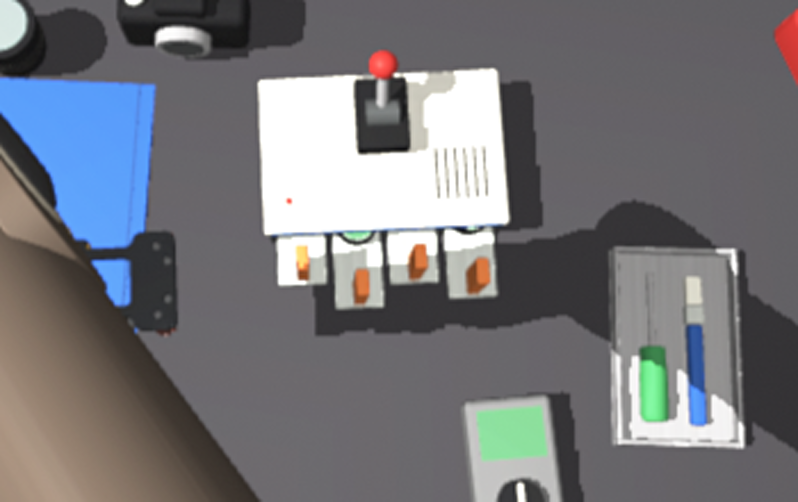

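View pics/s25.png

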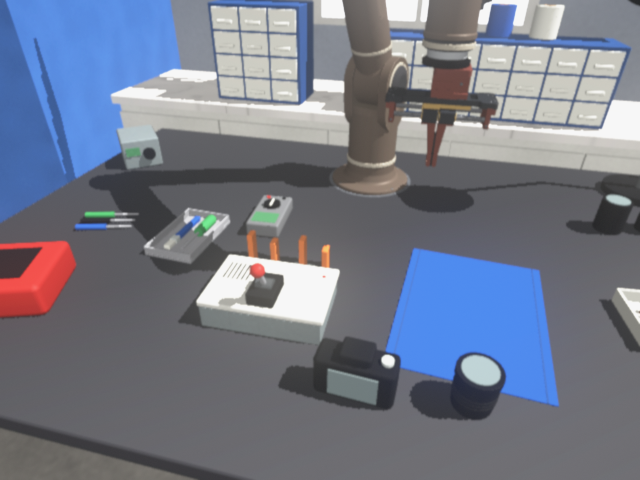

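```bash
python3 -c "
from h import *
print(env.hand_in(), env.get_obs()['time_s'])"
```

```text
the job is handed in; nothing more can be done
the job is handed in; nothing more can be done
```

The job is done and handed in at about 48 s: the screwdriver and brush were cleared first, then all four carriers went in, and the lamp lever was pushed last.

- **Tools:** the final pictures show the screwdriver and the brush lying flat in the steel tray.
- **Carriers:** all four went in nose first, one to a lane. Each met a firm stop at 17–24 N with little side force. I released each one and pushed it again from behind with shut fingers; the contact did not move. By touch the noses are about 52, 67, 44 and 69 mm inside the mouth, in lanes 0 to 3. In a top picture taken just before the lever push, the tails agreed with touch to within 2 mm, and they look unchanged after it.
- **Lamp lever:** I pushed it away from the robot until it stopped at about 25 N, within about 1 mm of the expected end of travel. The last pictures show it leaning away.
- **Left alone:** the camera, the multimeter and the loose lens show no visible change, and the arm ended clear of everything.

**Disagreements:**
- The hood pose from the top camera was about 2–3 mm off the wrist camera view, so I used the wrist view.
- Lane 2's depth of about 44 mm sits right at the 45 mm limit given. That is within measuring error, and the contact there was solid.

I saw no knocked carrier and no slackened grip.

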